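# Fit the retaining ring on a pulp-stirrer drive shaft

### The arm

A 7-joint arm with a two-finger parallel gripper is mounted at the origin on the work surface. World frame = base frame: x ahead of the robot, y to its left, z up, the work surface at z = 0. Lengths are in mm, angles in rad, forces in N, time in s.
With the tool pointing down it reaches from about 400 to 875 mm from the base axis. Payload 4.4 kg.
Tool frame: the origin (TCP) lies on the centre line of the jaws, within the pads' length; the fingertips stand 25 mm ahead of it and the grasp point (between the pads) lies 6 mm ahead of it; x points along the fingers, y is the direction in which the jaws open and shut, and the axes are right-handed (so a half turn about x gives the same grasp; the last joint's range is limited). The gripper opens to 85 mm and grips with 20 to 120 N. Pads are 22 mm wide; open, the fingers measure 114 mm over their backs; the gripper's body (76 mm by 85 mm) begins 54 mm behind the grasp point. The pads swing forward as they close: fully open they stand 13 mm farther back than shut.
Start: joints at [-1.305, 0.628, 0.038, 1.517, -0.027, 0.996, -0.02], TCP at [211.712, 614.569, 256.313] pointing down, gripper open.
Joint ranges: [-3.06, 3.06], [-0.37, 2.12], [-1.25, 1.32], [0.18, 2.47], [-1.1, 4.24], [0.23, 1.98], [-2.94, 2.94]. Speed limits (rad/s): [2.57, 2.57, 3.14, 3.14, 3.14, 3.14, 3.14].

### API

Orientations are given as [roll, pitch, yaw] about the fixed x, y, z axes, in that order (R = Rz(yaw) Ry(pitch) Rx(roll)).
In Python, from cell import * gives the robot as it stands. The module is installed in compiled form; this text tells all that it offers.
- The arm moves only by the tool jog_arm, never from a script. Its argument "series" is a list of rows, each a list of 3 entries, a list of its own where there are three numbers: the turn, a rotation vector about the tool's x, y, z in degrees, then the shift along the tool's x, y, z in mm, then the gripper's target within -1 to 1 (shut at 1, half-way at 0, fully open at -1). In form: [[[rx, ry, rz], [dx, dy, dz], hand], ...]. A call has 1 to 8 rows; each row shifts and turns the commanded pose from where the row before left it, along the tool's axes as they then stand; what a row does not reach is not made up. A row lasts 1/8 s, in which the tool goes at most 62.5 mm and 10.7 degrees, less where a joint would pass 70% of its speed; a pose out of reach is approached as far as the arm can. A call is refused whole if a number of a shift passes 62.5 or a number of a turn 10.7, either way. A call with a gripper value outside its range is refused whole. The fingers move at their own pace and stop on an object; the grip force is fixed at half the most. Time passes only in rows, so rows that do not move let the fingers close. It gives the time, the measured TCP pose, the force and the opening at its end, in the units of the state.
- read_state(): the state, without advancing time (a new reading comes with each control period).
- get_image(name): name is "side" or "top"; returns a dict with "img" (400x640x3 uint8, red, green, blue), "range_z" (400x640 float32, mm along the optical axis (not along the pixel's ray), 0 where there is no reading), "fovy" (degrees; the focal length in pixels is half the picture's height over the tangent of half this angle, whatever the lens; pixels are square), "cx", "cy" (the principal point, pixels), "cam_to_world" (4x4, takes a point from camera to world coordinates). Camera axes: x right, y up, looking along -z (the intrinsics and any distortion apply to the point x, -y, -z); pixel columns grow to the right and rows downward; lengths in mm; the calibration is good to about 2 mm. A picture is of the moment at which its call begins.
- finish_job(): hands the job in, once; it reports no verdict.
The state is a dict: "clock": time; "qpos": joint angles; "qd": joint speeds; "tau": joint torques, N m; "eef_pos": TCP position; "tool_rot": TCP orientation; "force": force on the tool from outside, world axes, zero at the start; "torque": the same for the moment, N m; "width": finger opening in mm.
Only numpy, scipy, OpenCV 4.12 (cv2) and the standard library are available. Lean on these libraries where they do the work, as an engineer would, in place of code of your own. Each camera call takes 0.05 s, during which the arm holds its last target. There are 200 camera calls.

### The job

Fit the retaining ring on the drive's upright shaft: take the ring pliers by their handles, put both tips in the ring's eyes, spread the ring only as far as it needs, carry it over the shaft end and press it gently down on the spring washer, without bottoming the washer, until it is level with the groove, then let it close so that it sits flat in the groove all round and keeps the washer held down. Hang the pliers back upright in their stand; do not touch the ring with the gripper itself, and leave the other things on the bench where they are.

Things in the scene. Friction and masses are not known exactly. Their poses are not given: they have to be found in the camera images.
- shaft_axis (a point): On the axis of the drive's upright steel shaft, at the top of the grey housing (40 mm high, with a lower block 25 mm out on its +x side). Heights of the shaft's features (see drive) are above this point PLUS a hidden 0 to 10 mm: the shaft stands higher in some drives; this is not reported and must be felt.
- drive: Fixed gear drive, housing 100 x 100 mm; origin on the bench below shaft_axis. Heights in mm above shaft_axis plus the hidden part: pulley (76 mm dia.) top 20, boss (42 mm dia.) top 30, washer top 43 at rest, groove from 36 to 46 (29.6 mm dia.), shaft 33.6 mm dia. up to 52, then a taper to 28 mm dia. at its end, 56 mm. Shaft and washer are greased.
- washer (a joint): How far the brass spring washer (43 mm dia.) is pressed down, m, 0 to 0.0075. It pushes up with 3 N at rest plus 1.6 N per mm (15 N at the stop, which is too hard). A ring pressed flat on it is level with the groove at 2 to 7 mm (6 to 14 N, best near 11); a ring closed in the groove holds it about 2 mm down.
- ring: Dark steel retaining ring, inside 30, outside 40 mm dia., 5 mm thick, 56 g, lying flat on its tray. It acts as two stiff arms hinged at its back; the frame is the left (+y) arm's, origin at the back on the underside. Closed: +x runs from the back through the centre (17.5 mm) to the eyes at x 42.5, y +12 and -12 mm: slots 12 mm in x, 10 mm in y, 3 mm walls. z up.
- ring_back (a point): The ring's hinge point at its back, on the mid-line of the metal, at half the ring's thickness (2.5 mm above the underside). Spread to 0.68 rad, the ring fits over the shaft when the shaft's axis is 20.3 mm from here along the ring's middle line, towards the eyes; seated in the groove, 17 to 19.5 mm.
- ring_arm (a joint): Spread of the ring, rad: 0 closed; each arm swings out by half of it. It springs shut: each eye pulls in with 1.2 N at 0, 8 N at 0.68. At 0.68 it passes the shaft with 1 mm to spare all round, below 0.45 not at all; above 0.95 it is spoiled. In the groove below 0.12, on the thick shaft about 0.45. In closing, each eye moves 13 mm in and 9 mm away from the shaft.
- tray: Fixed plywood tray, 85 x 60 mm; origin on the bench under its round wooden post (37 mm dia., top at 26 mm) on which the ring lies centred, same yaw. A bar of the same height crosses 33 to 41 mm along +x, under the eyes' far ends; between them the eyes are free below for 18 mm.
- pliers_grip (a point): Middle between the handles of the ring pliers, half-way up. They hang upright in the stand, tips down, 180 g. Two upright rubber plates, outer faces 64 mm apart in local y, 18 mm wide in x, 24 mm up and down from here. The point belongs to the half with the -y handle: squeezing shifts it by half the squeeze towards +y.
- pliers: That half of the pliers; origin midway between the tips, 92 mm below pliers_grip. Two upright round tips, 6 mm dia., ends 3 mm above the origin, at x 0, y +12.5 and -12.5 mm when free; 7 mm above the ends each has a shoulder, 12 x 9.5 mm, to rest on the eye. Cross bars 60 mm long (y), 22 mm wide (x), undersides 36 mm below pliers_grip.
- pliers_half (a joint): How far the handles are pressed together, m, 0 to 0.042. The halves slide parallel and the tips move apart by the same distance (25 mm apart at 0). The spring needs 13 N at first, 16 N at 30 mm, plus the ring's pull. With the tips in the eyes, 30 mm spreads the ring to 0.68 rad, 38 mm to 0.95.
- stand_top (a point): Centre of the mouth of the fixed green pliers stand, at its rim 62 mm above the bench. Pocket 28 mm in local x, 46 mm in local y; the pliers hang in it by their cross bars lying on the rim, handles spaced along local y.
- wrench: Wrench lying on the bench, a bystander.
- screwdriver: Screwdriver lying on the bench, a bystander.
- grease_jar: Small jar, 32 mm diameter, 38 mm high, a bystander.
- bush: Plain steel bush, 28 mm diameter, 22 mm high, a bystander.
- spare_pulley: Spare aluminium pulley, 72 mm diameter, 18 mm high, a bystander.

How it is judged (in metres and radians):
On the way, in this order (a step that is already met when the one before it is completed fails the run):
1. the ring is lifted off its tray, spread on the tips of the pliers (value of joint ring_arm above 0.45 rad and z of ring in the frame of tray above 0.045 m and contact force between pliers and ring above 1 N), for 0.2 s.
2. the spread ring, still on the pliers and round the shaft, presses the washer down at least 2 mm (value of joint ring_arm above 0.42 rad and value of joint washer above 0.002 m and contact force between pliers and ring above 1 N), for 0.1 s.
At the end, for the whole second after the job is handed in: The ring is closed in the groove (spread below 0.15 rad, back within 20.5 mm of the shaft axis, flat to 0.09 rad, still) and holds the washer at least 1.5 mm down; the pliers hang still in the stand, within 12 mm of its middle and 8 mm of their height, upright to 0.12 rad (value of joint ring_arm below 0.15 rad and value of joint washer above 0.0015 m and angle between ring's own z axis and vertical below 0.09 rad and horizontal distance between ring_back and shaft_axis below 0.0205 m and linear speed of each of ring, pliers below 0.02 m/s and horizontal distance between pliers_grip and stand_top below 0.012 m and z of pliers_grip in the frame of stand_top between 0.028 and 0.044 m and angle between pliers_grip's own z axis and vertical below 0.12 rad); the robot touches nothing.
It fails at once if the ring is spread beyond 0.95 rad (overstrained) (value of joint ring_arm above 0.95 rad).
It fails at once if the washer is pressed down to its stop (more than 7.2 mm) (value of joint washer above 0.0072 m).
It fails at once if the ring or the pliers press on the drive with more than 60 N in all (contact force between any of ring, pliers and drive above 60 N).
It fails at once if the gripper itself touches the ring (contact force between the fingers and ring above 0.5 N).
It fails at once if a bystander is moved more than 30 mm (distance of any of wrench, screwdriver, grease_jar, bush, spare_pulley from where it was at the start of the episode above 0.03 m).
It also fails if it takes over 72 s, if anything falls off the work surface, if the arm or the gripper's body presses on something with over 40 N, if the wrist force passes 120 N, or if a joint passes its speed limit or range.

## Working session

There is one attempt and no reset: what is moved stays moved. The work goes in short steps, Python scripts to look and compute and a tool call to move; the robot and the scene stay as the last step left them, time stands still between calls to the robot, and variables do not carry over. Pictures are saved under pics/ and viewed, about 8 in all and at most 12, crops included, and the job is handed in when it is done.

Besides the shell and the picture viewer there is one more tool, called after "Emit:" by a JSON object that holds its "op" and its "data". jog_arm: Moves the arm, as the interface text tells. Its arguments: {"type":"object","properties":{"series":{"type":"array"}},"required":["series"]}

```bash
mkdir -p pics; cat > h.py <<'E'
from cell import *
import numpy as np, cv2
def grab(n):
    d=get_image(n); np.savez(f'/tmp/{n}.npz',**{k:np.array(v) for k,v in d.items()}); return d
def load(n): return dict(np.load(f'/tmp/{n}.npz'))
def save(d,f,crop=None,s=1):
    im=d['img'][...,::-1]
    if crop: x0,y0,x1,y1=crop; im=im[y0:y1,x0:x1]
    cv2.imwrite('pics/'+f,cv2.resize(im,None,fx=s,fy=s,interpolation=cv2.INTER_CUBIC))
def f(d): return 200/np.tan(np.radians(float(d['fovy']))/2)
def ray(d,u,v):
    M=d['cam_to_world']; r=np.array([(u-d['cx'])/f(d),-(v-d['cy'])/f(d),-1.])
    return M[:3,3],M[:3,:3]@r
def px(d,u,v,z=None):
    """world point at height z, or by depth"""
    o,r=ray(d,u,v)
    k=(z-o[2])/r[2] if z is not None else float(d['range_z'][int(round(v)),int(round(u))])
    return o+k*r
def proj(d,p):
    M=d['cam_to_world']; c=M[:3,:3].T@(np.asarray(p,float)-M[:3,3])
    return d['cx']+f(d)*c[0]/-c[2], d['cy']-f(d)*c[1]/-c[2]
E
python3 - <<'E'
from h import *
for n in('top','side'):
    d=grab(n); save(d,n+'0.png'); print(n,d.keys(),d['fovy'],d['cx'],d['cy'],np.round(d['cam_to_world'],3).tolist())
s=read_state();print(s)
E
```

```text
top dict_keys(['img', 'range_z', 'fovy', 'cx', 'cy', 'cam_to_world']) 48.68199870943789 319.9041041842981 189.75607292168687 [[-0.031, 0.997, -0.068, 503.617], [-0.999, -0.032, -0.019, -10.113], [-0.021, 0.068, 0.997, 921.669], [0.0, 0.0, 0.0, 1.0]]
side dict_keys(['img', 'range_z', 'fovy', 'cx', 'cy', 'cam_to_world']) 42.87629679088602 315.0070112497652 198.47602393145743 [[0.879, 0.366, -0.306, 263.863], [-0.477, 0.667, -0.573, -546.553], [-0.005, 0.649, 0.76, 824.717], [0.0, 0.0, 0.0, 1.0]]
{'clock': 0.1, 'qpos': array([-1.30480786,  0.62925585,  0.03844422,  1.51823313, -0.02697536,
        0.99630563, -0.01998758]), 'qd': array([ 1.77066392e-03, -2.32659876e-03,  7.64889828e-05, -1.48481100e-04,
        1.71440835e-04,  1.58262898e-03,  1.06947305e-03]), 'tau': array([ 2.12778956e-03, -5.64534009e+01,  1.22989174e+00, -1.93973207e+01,
        1.11757513e-02,  5.51772522e-03,  6.80051855e-06]), 'eef_pos': array([211.54018899, 614.08449997, 255.49072568]), 'tool_rot': array([-1.54903257,  1.56911233, -1.880794  ]), 'force': array([-0.44285444, -0.13357813,  0.20277694]), 'torque': array([0.05427483, 0.04104005, 0.02553632]), 'width': 85.52329036289323}
```

View pics/top0.png

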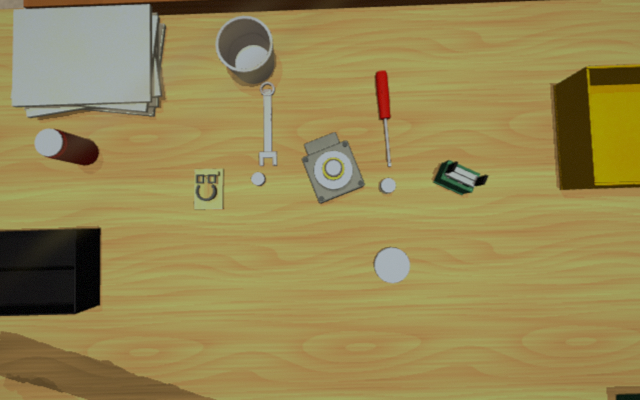

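View pics/side0.png

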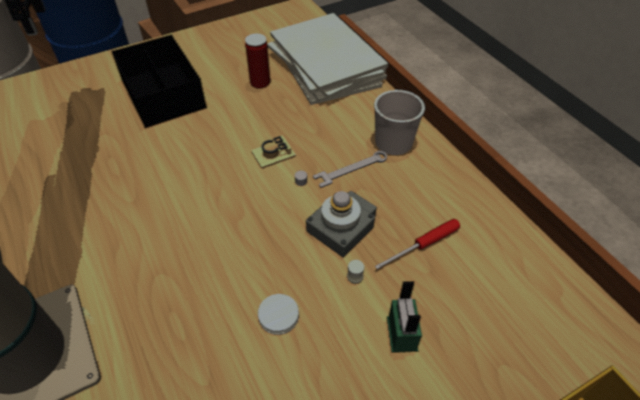

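```bash
python3 - <<'E'
from h import *
t=load('top');s=load('side')
def crop(d,x0,y0,w,h,k): return cv2.resize(d['img'][y0:y0+h,x0:x0+w,::-1],None,fx=k,fy=k,interpolation=cv2.INTER_CUBIC)
a=[crop(t,184,162,50,50,8)[:300*8//6],]
P=[crop(t,185,165,50,50,6),crop(t,300,130,66,75,4),crop(t,430,152,60,45,6),crop(s,380,275,50,80,4)]
W=np.zeros((600,700,3),np.uint8)
W[:300,:300]=P[0];W[:300,300:564]=P[1];W[300:570,:360]=P[2];W[300-20:600,380:580]=P[3][:320]
cv2.imwrite('pics/m1.png',W)
for d,n in((t,'top'),(s,'side')):
    v,u=np.mgrid[:400,:640]; z=d['range_z'];M=d['cam_to_world']
    c=np.stack([(u-d['cx'])/f(d)*z,-(v-d['cy'])/f(d)*z,-z],-1)
    w=c@M[:3,:3].T+M[:3,3]; w[z==0]=np.nan
    np.save(f'/tmp/{n}w.npy',w)
    print(n,'bench z',np.nanmedian(w[220:250,230:330,2]) if n=='top' else np.nanmedian(w[200:240,200:260,2]))
w=np.load('/tmp/topw.npy')
np.set_printoptions(linewidth=250,suppress=True)
print('shaft',np.round(w[158:180:2,320:348:2,2]))
print('pl',np.round(w[158:196:2,432:490:2,2]))
print('tray',np.round(w[168:212:2,192:226:2,2]))
E
```

```text
top bench z -1.0151504431224794
side bench z -0.06326242812940563
shaft [[ 67.  70.  68.  65.  89.  92.  89.  90.  89.  66.  65.  67.  66.  65.]
 [ 64.  67.  65.  89.  96. 102. 102. 101. 103.  88.  87.  65.  67.  66.]
 [ 67.  66.  90. 101. 101. 104. 102. 103. 103. 105.  89.  87.  65.  66.]
 [ 67.  64.  90. 102. 103. 105. 101. 102. 100. 100. 101.  87.  65.  68.]
 [ 66.  89.  99. 103. 100. 103. 102. 102. 104. 103. 101.  89.  67.  66.]
 [ 66.  89. 100. 101. 104. 100. 103. 101. 102. 104. 102.  89.  68.  66.]
 [ 66.  90.  91.  nan 102. 103. 101. 104. 104. 102. 100.  86.  66.  64.]
 [ 64.  66.  90. 100. 104. 103. 102. 102. 102. 104.  95.  90.  67.  69.]
 [ 64.  66.  89.  88. 102. 101. 104. 105. 100.  98.  90.  75.  66.  68.]
 [ 65.  67.  66.  87.  92.  91.  99.  95.  89.  91.  89.  65.  66.  65.]
 [ 67.  67.  65.  66.  87.  89.  91.  89.  91.  73.  68.  66.  66.  65.]]
pl [[  1.  -3.  -2.  -1.   2.  -1.  -2.  -2.   0.   1.  -3.  -3.  -3.  -2.  -1.  -1.  -1.  -4.   2.  -1.  -1.  -2.  -0.  -2.  -0.   1.  -1.  -2.  -0.]
 [  1.   0.  -2.   1.   1.  -1.  -1.  -6.  59.  60.  -0.   0.  -2.  -4.  
[... 3459 characters left out ...]
29. 25. 24. 26. 26. 26. 25. 28. 29. 30.  9.  8.  5.  7. -3.]
 [ 1.  5. 31. 30. 24. 23. 27. 26. 24. 23. 32. 28.  7.  8.  5.  9. -2.]
 [ 1.  5.  7. 28. 30. 27. 25. 25. 27. 32. 33.  9.  7.  6.  7.  6. -1.]
 [-1.  3.  9.  8. 27. 30. 31. 31. 34. 31. 14.  6.  5.  7.  8.  8. -1.]
 [-1.  8.  6.  5.  9.  7. 28. 28. 12.  7.  7.  8.  8.  6.  9.  4.  1.]
 [-1.  7.  5.  7.  8.  7.  7.  9.  7.  6.  7.  7.  8.  6.  9.  2.  1.]
 [ 1. 10.  6. nan  6.  7.  7.  5. 10.  7.  8.  7. 10.  8.  6.  5. -3.]
 [-0.  8. 11. 10.  6.  5.  8. 10.  9.  6.  8.  7.  6.  6.  7.  8. -3.]
 [-1. 10.  6.  9.  8.  6.  9.  9.  6.  5.  8.  9.  5.  8. 10.  4.  0.]
 [-0. -1. -0. -1.  1.  0. -1.  0. -2.  1. -3. -1. -1. -0. -3. -3. -1.]]
```

View pics/m1.png

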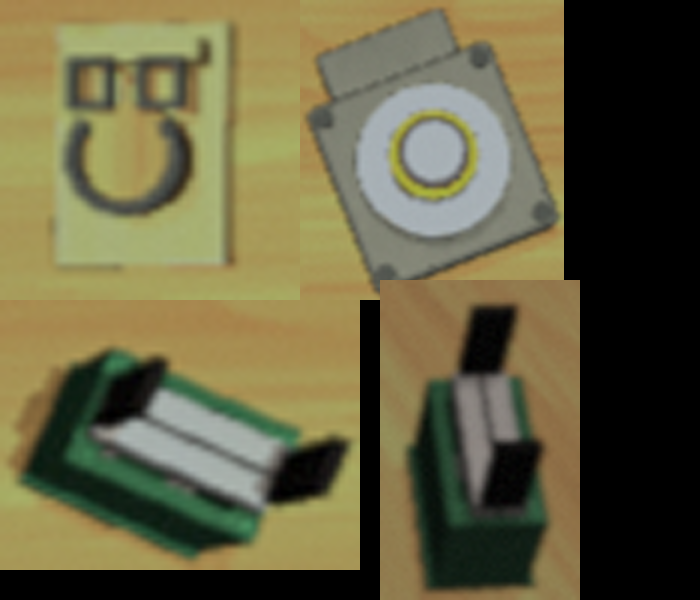

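```bash
cat > m.py <<'E'
from h import *
def cloud(n):
    d=grab(n); v,u=np.mgrid[:400,:640]; z=d['range_z'];M=d['cam_to_world']
    w=np.stack([(u-d['cx'])/f(d)*z,-(v-d['cy'])/f(d)*z,-z],-1)@M[:3,:3].T+M[:3,3]; w[z==0]=np.nan
    return d,w
def near(w,c,r,z0,z1):
    return (np.hypot(w[...,0]-c[0],w[...,1]-c[1])<r)&(w[...,2]>z0)&(w[...,2]<z1)
def rect(m,w):
    (c,s,a)=cv2.minAreaRect(w[m][:,:2].astype(np.float32)); return np.round(c,1),np.round(s,1),round(a,1)
E
python3 - <<'E'
from m import *
np.set_printoptions(suppress=True)
guess={}
d=load('top')
for k,(u,v,z) in dict(shaft=(333,168,102),pl=(460,176,75),ring=(206,190,28)).items(): guess[k]=px(d,u,v,z)[:2]; print(k,guess[k])
for n in('top','side'):
    d,w=cloud(n)
    m=near(w,guess['shaft'],30,98,110);print(n,'shaft top',m.sum(),np.nanmean(w[m],0).round(1),rect(m,w))
    m=near(w,guess['shaft'],60,61,71);print(' pulley',m.sum(),np.nanmean(w[m],0).round(1),rect(m,w))
    m=near(w,guess['shaft'],30,84,94);print(' washer',m.sum(),np.nanmean(w[m],0).round(1),rect(m,w))
    m=near(w,guess['pl'],60,115,130);p=w[m]
    c,lab,cen=cv2.kmeans(p.astype(np.float32),2,None,(3,50,.01),5,cv2.KMEANS_PP_CENTERS)
    print(' handles',m.sum(),cen.round(1),'mid',cen.mean(0).round(1),'dist',np.linalg.norm(cen[0]-cen[1]),'yaw',np.degrees(np.arctan2(*(cen[0]-cen[1])[1::-1])))
    m=near(w,guess['pl'],60,66,78);print(' bars',m.sum(),np.nanmean(w[m],0).round(1),rect(m,w))
    m=near(w,guess['pl'],60,56,78);print(' rim',rect(m,w))
    m=near(w,guess['ring'],65,3.5,40);print(' tray',rect(m,w))
    hsv=d['img'].astype(float).sum(-1)
    m=near(w,guess['ring'],50,27.5,40)&(hsv<230);print(' ring',m.sum(),np.nanmean(w[m],0).round(1),rect(m,w))
E
```

```text
shaft [599.52487382 -20.50533558]
pl [ 579.19160485 -262.84457832]
ring [571.79384585 238.53454648]
top shaft top 234 [601.1 -19.9 101.9] (array([601.1, -19.2]), array([30.8, 31.7]), 44.0)
 pulley 763 [599.7 -19.7  66.3] (array([601. , -19.9]), array([72.1, 72.9]), 88.5)
 washer 143 [599.8 -19.7  89.2] (array([601.3, -19.7]), array([39.8, 41.9]), 88.1)
 handles 74 [[ 594.5 -239.6  120. ]
 [ 568.2 -292.2  120. ]] mid [ 581.4 -265.9  120. ] dist 58.84433 yaw 63.435814
 bars 322 [ 579.3 -268.3   72.6] (array([ 583.9, -265.4]), array([60.8, 26.3]), 64.4)
 rim (array([ 581.3, -266. ]), array([67.3, 40.7]), 62.9)
 tray (array([577.5, 241.8]), array([100.3, 103.4]), 49.8)
 ring 55 [577.1 239.5  29.9] (array([578. , 238.4]), array([49.8, 36.6]), 0.5)
side shaft top 191 [598.9 -25.  102.7] (array([599.3, -24.4]), array([31.5, 30.1]), 15.9)
 pulley 579 [593.5 -33.6  67. ] (array([597.2, -26.9]), array([69.9, 73.4]), 58.4)
 washer 120 [594.4 -31.4  90.3] (array([597.5, -27.4]), array([34.3, 39.7]), 60.5)
 handles 128 [[ 593.1 -243.2  120.4]
 [ 566.9 -296.1  120.2]] mid [ 580.  -269.6  120.3] dist 59.045513 yaw 63.669163
 bars 352 [ 580.8 -264.2   73.6] (array([ 582.9, -271.1]), array([62.3, 28.5]), 63.2)
 rim (array([ 580.5, -269.3]), array([67.2, 40.8]), 63.9)
 tray (array([574.2, 235.8]), array([ 98.5, 120.6]), 44.1)
 ring 140 [577.9 236.3  30.6] (array([575.6, 237.8]), array([51.8, 45.2]), 0.4)
```

```bash
cat >> h.py <<'E'
from scipy.spatial.transform import Rotation as Ro
def st():
    s=read_state(); R=Ro.from_euler('xyz',s['tool_rot']).as_matrix()
    print('t',round(s['clock'],2),'p',np.round(s['eef_pos'],1),'yawy',round(np.degrees(np.arctan2(R[1,1],R[0,1])),2),'tilt',np.round(np.degrees(R[:2,0]),2),'w',round(s['width'],2),'F',np.round(s['force'],2),'T',np.round(s['torque'],2),'q',np.round(s['qpos'],2)); return s,R
def delta(target,yaw=None):
    """tool-frame turn (deg rotvec) and shift to a down-pointing pose; shift is in the axes AFTER the turn and BEFORE"""
    s,R=st(); d=np.array(target)-s['eef_pos']
    yaw=np.degrees(np.arctan2(R[1,1],R[0,1])) if yaw is None else yaw
    c,n=np.cos(np.radians(yaw)),np.sin(np.radians(yaw)); G=np.array([[0,c,n],[0,n,-c],[-1,0,0]])
    print('turn',np.degrees(Ro.from_matrix(R.T@G).as_rotvec()).round(2),'shift before',(R.T@d).round(1),'after',(G.T@d).round(1))
E
python3 - <<'E'
from h import *
delta([570,150,250],63.5);delta([570,150,250],-116.5);delta([580.7,-267.7,190],63.5)
E
```

```text
t 0.2 p [211.6 614.3 255.8] yawy 70.99 tilt [-0.02 -0.06] w 85.24 F [0.19 0.09 0.24] T [-0.05  0.02 -0.05] q [-1.3   0.63  0.04  1.52 -0.03  1.   -0.02]
turn [7.49 0.   0.07] shift before [   6.1 -322.2  490.1] after [   5.8 -255.6  527.9]
t 0.2 p [211.6 614.3 255.8] yawy 70.99 tilt [-0.02 -0.06] w 85.24 F [0.19 0.09 0.24] T [-0.05  0.02 -0.05] q [-1.3   0.63  0.04  1.52 -0.03  1.   -0.02]
turn [-1.7251e+02 -1.0000e-01  1.0000e-02] shift before [   6.1 -322.2  490.1] after [   5.8  255.6 -527.9]
t 0.2 p [211.6 614.3 255.8] yawy 70.99 tilt [-0.02 -0.06] w 85.24 F [0.19 0.09 0.24] T [-0.05  0.02 -0.05] q [-1.3   0.63  0.04  1.52 -0.03  1.   -0.02]
turn [7.49 0.   0.07] shift before [  66.6 -713.5  636.3] after [  65.8 -624.6  723.8]
```

Emit:
{"op": "jog_arm", "data": {"series": [[[7.5, 0, 0], [0, 0, 0], -1], [[0, 0, 0], [0, -25.6, 52.8], -1], [[0, 0, 0], [0, -25.6, 52.8], -1], [[0, 0, 0], [0, -25.6, 52.8], -1], [[0, 0, 0], [0, -25.6, 52.8], -1], [[0, 0, 0], [0, -25.6, 52.8], -1], [[0, 0, 0], [0, -25.6, 52.8], -1], [[0, 0, 0], [0, -25.6, 52.8], -1]]}}

```text
clock: 1.2
eef_pos: [463.4, 287.7, 256.4]
tool_rot: [1.397, 1.571, 0.935]
force: [0.8, -0.0, 0.4]
width: 85.6
```

```bash
python3 -c "
from h import *
delta([580.7,-267.7,190],63.5)"
```

```text
t 1.2 p [463.4 287.7 256.4] yawy 63.5 tilt [0.01 0.01] w 85.63 F [ 0.77 -0.    0.39] T [ 0.05 -0.05  0.03] q [-0.66  0.48  0.08  1.81 -0.05  0.85  0.55]
turn [-0.    0.   -0.02] shift before [  66.2 -444.7  352.8] after [  66.4 -444.7  352.8]
```

Emit:
{"op": "jog_arm", "data": {"series": [[[0, 0, 0], [6, -44.5, 35.3], -1], [[0, 0, 0], [6, -44.5, 35.3], -1], [[0, 0, 0], [6, -44.5, 35.3], -1], [[0, 0, 0], [6, -44.5, 35.3], -1], [[0, 0, 0], [6, -44.5, 35.3], -1], [[0, 0, 0], [6, -44.5, 35.3], -1], [[0, 0, 0], [6, -44.5, 35.3], -1], [[0, 0, 0], [6, -44.5, 35.3], -1]]}}

```text
clock: 2.2
eef_pos: [556.5, -157.1, 208.1]
tool_rot: [1.396, 1.57, 0.933]
force: [1.5, -0.8, -0.2]
width: 85.1
```

Emit:
{"op": "jog_arm", "data": {"series": [[[0, 0, 0], [6, -44.5, 35.3], -1], [[0, 0, 0], [6, -44.2, 35.2], -1], [[0, 0, 0], [0, 0, 0], -1]]}}

```text
clock: 2.58
eef_pos: [578.4, -273.0, 195.4]
tool_rot: [-1.35, 1.567, -1.821]
force: [-0.3, 0.8, -0.1]
width: 85.5
```

```bash
python3 - <<'E'
from m import *
delta([580.7,-267.7,107],63.5)
for n in('top','side'):
    d,w=cloud(n); save(d,n+'2.png')
W=np.hstack([cv2.imread('pics/top2.png')[110:260,400:520],cv2.imread('pics/side2.png')[200:350,330:470]])
cv2.imwrite('pics/m2.png',cv2.resize(W,None,fx=3,fy=3,interpolation=2))
E
```

```text
t 2.58 p [ 578.4 -273.   195.4] yawy 63.02 tilt [-0.06 -0.22] w 85.46 F [-0.33  0.81 -0.13] T [ 0.02  0.   -0.  ] q [ 0.35  0.68  0.08  1.61 -0.06  0.85  1.55]
turn [-0.48  0.05  0.23] shift before [88.4  6.1 -0.4] after [88.4  5.8 -0.3]
```

View pics/m2.png

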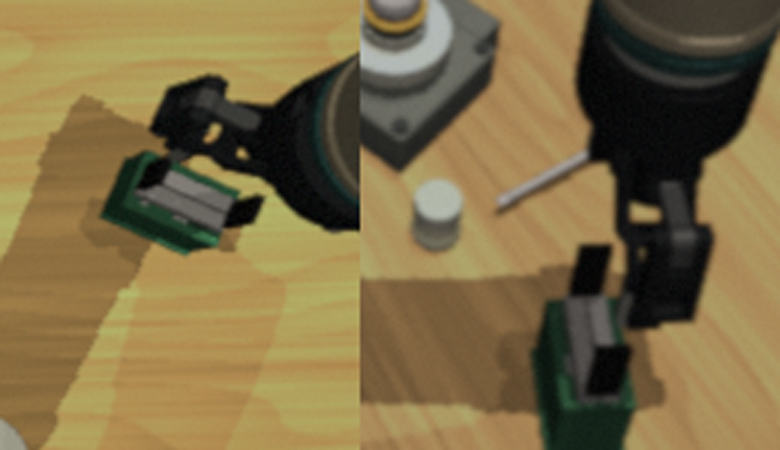

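Emit:
{"op": "jog_arm", "data": {"series": [[[0, 0, 0], [0, 0, 0], -1], [[0, 0, 0], [0, 0, 0], -1]]}}

```text
clock: 2.92
eef_pos: [580.1, -264.5, 196.6]
tool_rot: [1.69, 1.57, 1.23]
force: [-0.4, -0.1, 0.3]
width: 85.2
```

```bash
python3 - <<'E'
from m import *
delta([580.7,-267.7,107],63.5)
s=read_state();p=s['eef_pos']
for n in('top','side'):
    d,w=cloud(n)
    for a in(p[2]-22,p[2]-12,p[2]):
        m=near(w,p[:2],75,a,a+10)
        print(n,a,m.sum(),np.nanmean(w[m],0).round(1),rect(m,w))
E
```

```text
t 2.92 p [ 580.1 -264.5  196.6] yawy 63.63 tilt [0.01 0.04] w 85.22 F [-0.43 -0.09  0.33] T [-0.01 -0.01  0.04] q [ 0.34  0.68  0.08  1.62 -0.06  0.85  1.55]
turn [ 0.13 -0.   -0.04] shift before [89.6 -2.7  2. ] after [89.6 -2.6  2. ]
top 174.5637261164022 0 [nan nan nan] (array([0., 0.]), array([0., 0.]), 0.0)
top 184.5637261164022 8 [ 584.8 -235.8  190.7] (array([ 572.9, -255.7]), array([102.1,   4.3]), 61.0)
top 196.5637261164022 23 [ 588.2 -229.9  201. ] (array([ 573.5, -258.5]), array([112.3,   7. ]), 62.3)
side 174.5637261164022 1 [ 598.2 -225.3  183.8] (array([ 598.2, -225.3]), array([0., 0.]), 0.0)
side 184.5637261164022 42 [ 577.2 -257.9  190.5] (array([ 573.5, -266.6]), array([102.5,  16.4]), 67.7)
side 196.5637261164022 68 [ 569.1 -273.6  201.1] (array([ 573.4, -266.2]), array([106.7,  16.6]), 67.8)<stdin>:8: RuntimeWarning: Mean of empty slice
```

Emit:
{"op": "jog_arm", "data": {"series": [[[0, 0, 0], [25, -2.6, 2], -1], [[0, 0, 0], [25, 0, 0], -1], [[0, 0, 0], [25, 0, 0], -1], [[0, 0, 0], [18, 0, 0], -1], [[0, 0, 0], [0, 0, 0], -1], [[0, 0, 0], [0, 0, 0], -0.5], [[0, 0, 0], [0, 0, 0], -0.5], [[0, 0, 0], [0, 0, 0], -0.5]]}}

```text
clock: 4.03
eef_pos: [581.0, -269.4, 104.1]
tool_rot: [0.257, 1.569, -0.206]
force: [0.3, 0.3, 0.3]
width: 63.9
```

```bash
python3 - <<'E'
from m import *
delta([580.7,-267.7,103],63.5)
E
```

```text
t 4.03 p [ 581.  -269.4  104.1] yawy 63.5 tilt [ 0.09 -0.02] w 63.87 F [0.31 0.26 0.27] T [ 0.1  -0.14 -0.04] q [ 0.35  0.8   0.06  1.67 -0.07  0.67  1.56]
turn [-0.    0.09 -0.02] shift before [ 1.1  1.4 -1.1] after [ 1.1  1.4 -1.1]
```

Emit:
{"op": "jog_arm", "data": {"series": [[[0, 0, 0], [0, 0, 0], -0.45], [[0, 0, 0], [0, 0, 0], -0.45], [[0, 0, 0], [0, 0, 0], -0.45], [[0, 0, 0], [0, 0, 0], -0.45]]}}

```text
clock: 4.53
eef_pos: [581.2, -269.6, 104.7]
tool_rot: [0.214, 1.569, -0.248]
force: [0.3, 0.8, 5.4]
width: 62.3
```

```bash
python3 - <<'E'
from m import *
delta([580.7,-267.7,103],63.5)
E
```

```text
t 4.53 p [ 581.2 -269.6  104.7] yawy 63.49 tilt [ 0.12 -0.03] w 62.32 F [0.25 0.82 5.43] T [ 0.24  0.07 -0.01] q [ 0.35  0.8   0.06  1.67 -0.07  0.68  1.56]
turn [-0.01  0.12 -0.03] shift before [ 1.7  1.5 -1.3] after [ 1.7  1.5 -1.3]
```

Emit:
{"op": "jog_arm", "data": {"series": [[[0, 0, 0], [-8, 0, 0], -0.45], [[0, 0, 0], [-20, 0, 0], -0.45], [[0, 0, 0], [-40, 0, 0], -0.45], [[0, 0, 0], [-50, 0, 0], -0.45], [[-8.8, 0, 0], [-10, 0, 0], -0.45], [[-8.8, 0, 0], [0, 0, 0], -0.45], [[-8.9, 0, 0], [0, 0, 0], -0.45], [[0, 0, 0], [0, 0, 0], -0.45]]}}

```text
clock: 5.52
eef_pos: [579.8, -269.7, 231.4]
tool_rot: [2.562, 1.57, 2.56]
force: [0.9, -0.0, -1.7]
width: 62.3
```

```bash
python3 - <<'E'
from m import *
d=load('top')
delta([558,238,150],90)
d,w=cloud('top');save(d,'top3.png')
for (u,v) in((199.8,179),(212,179),(206.4,190.3),(206.4,200.7)): print(px(d,u,v,31).round(1))
d,w=cloud('side');save(d,'side3.png')
W=np.hstack([cv2.resize(cv2.imread('pics/top3.png')[165:215,185:235],(400,400),interpolation=2),cv2.resize(cv2.imread('pics/side3.png')[130:170,245:300],(550-150,291),interpolation=2,dst=None) if 0 else cv2.resize(cv2.imread('pics/side3.png')[130:170,250:290],(400,400),interpolation=2)])
W2=cv2.resize(cv2.imread('pics/side3.png')[90:390,330:640],(310,300))[:200]
cv2.imwrite('pics/m3.png',np.vstack([W,np.hstack([W2,np.zeros((200,490,3),np.uint8)])]))
E
```

```text
t 5.53 p [ 579.8 -269.7  231.4] yawy 89.87 tilt [-0.03  0.02] w 62.27 F [ 0.88 -0.01 -1.68] T [-0.01  0.03 -0.02] q [ 0.42  0.64 -0.05  1.57  0.04  0.93  1.93]
turn [-0.13 -0.03 -0.02] shift before [ 81.5 507.6 -23. ] after [ 81.4 507.7 -21.8]
[594.4 250.1  31. ]
[593.6 225.1  31. ]
[570.9 236.9  31. ]
[549.8 237.2  31. ]
```

View pics/m3.png

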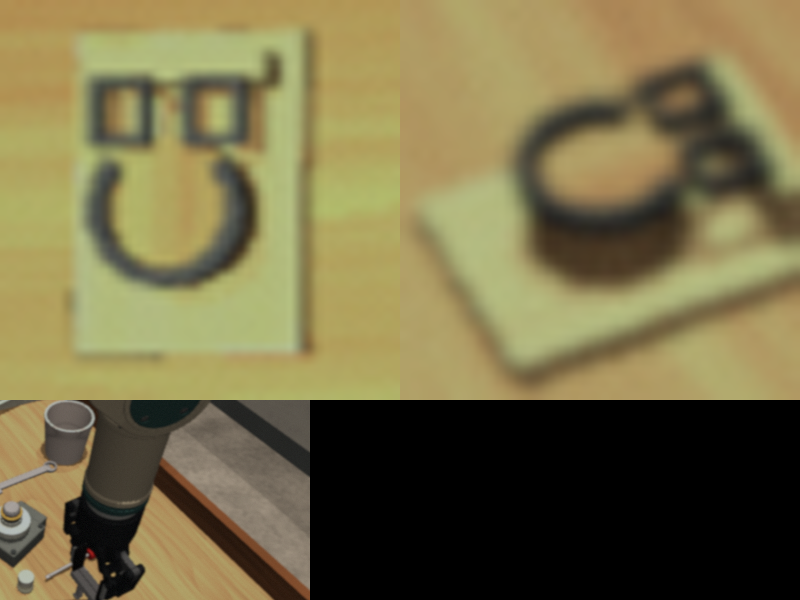

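Emit:
{"op": "jog_arm", "data": {"series": [[[0, 0, 0], [0, 30, 1], -0.45], [[0, 0, 0], [0, 50, 1.5], -0.45], [[0, 0, 0], [0, 58, 2], -0.45], [[0, 0, 0], [0, 58, 2], -0.45], [[0, 0, 0], [0, 58, 2], -0.45], [[0, 0, 0], [0, 58, 2], -0.45], [[0, 0, 0], [0, 58, 2], -0.45], [[0, 0, 0], [0, 58, 1.7], -0.45]]}}

```text
clock: 6.62
eef_pos: [594.6, 160.3, 231.4]
tool_rot: [-0.822, 1.57, -0.825]
force: [0.8, 0.2, -2.2]
width: 62.2
```

Emit:
{"op": "jog_arm", "data": {"series": [[[0, 0, 0], [20, 45, 0], -0.45], [[0, 0, 0], [40, 25, 0], -0.45], [[0, 0, 0], [25, 9, 0], -0.47], [[0, 0, 0], [0, 0, 0], -0.47], [[0, 0, 0], [0, 0, 0], -0.47]]}}

```text
clock: 7.25
eef_pos: [595.6, 236.8, 147.3]
tool_rot: [-0.193, 1.569, -0.195]
force: [0.2, -0.1, -1.1]
width: 62.7
```

```bash
python3 - <<'E'
from m import *
print(px(load('side'),278.5,140,31),px(load('side'),282.8,146,31))
delta([594,237.5,141],90)
s=read_state();p=s['eef_pos']
for n in('top','side'):
    d,w=cloud(n);save(d,n+'4.png')
    g=p[2]-6.7
    for nm,a,b in(('handletop',g+17,g+28),('bars',g-31,g-20)):
        m=near(w,p[:2],45,a,b)
        print(n,nm,m.sum(),np.nanmean(w[m],0).round(1),rect(m,w))
W=[cv2.imread('pics/top4.png')[130:230,155:255],cv2.imread('pics/side4.png')[80:180,220:320]]
cv2.imwrite('pics/m4.png',cv2.resize(np.hstack(W),None,fx=4,fy=4,interpolation=2))
E
```

```text
[593.72006736 245.09098032  31.        ] [593.62552961 222.69844676  31.        ]
t 7.25 p [595.6 236.8 147.3] yawy 89.88 tilt [ 0.09 -0.02] w 62.65 F [ 0.16 -0.07 -1.15] T [ 0.04 -0.04  0.03] q [-0.4   0.74 -0.03  1.64  0.03  0.76  1.12]
turn [-0.12  0.09  0.02] shift before [ 6.3  0.7 -1.6] after [ 6.3  0.7 -1.6]
top handletop 4 [597.3 209.  163.9] (array([597.4, 208.9]), array([0.4, 5.2]), 88.8)
top bars 63 [587.  232.2 115.1] (array([591.2, 232.4]), array([49.4, 12.3]), 90.0)
side handletop 63 [590.  247.  163.5] (array([591.5, 235. ]), array([85.5, 13.9]), 89.4)
side bars 166 [591.7 236.4 116.4] (array([594.5, 234.8]), array([61.7, 23.4]), 89.9)
```

View pics/m4.png

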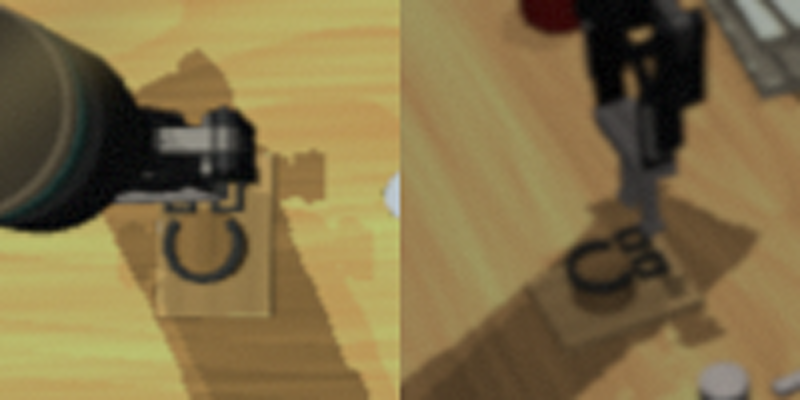

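Emit:
{"op": "jog_arm", "data": {"series": [[[0, 0, 0], [7, -0.9, -0.8], -0.48], [[0, 0, 0], [7, 0, 0], -0.48], [[0, 0, 0], [0, 0, 0], -0.48], [[0, 0, 0], [0, 0, 0], -0.48]]}}

```text
clock: 7.85
eef_pos: [593.9, 236.7, 132.2]
tool_rot: [2.427, 1.571, 2.426]
force: [-0.1, -0.7, -1.0]
width: 63.4
```

```bash
python3 - <<'E'
from m import *
st()
d,w=cloud('side');save(d,'side5.png')
cv2.imwrite('pics/m5.png',cv2.resize(cv2.imread('pics/side5.png')[110:170,250:310],None,fx=10,fy=10,interpolation=2))
s=read_state();p=s['eef_pos'];g=p[2]-6.7
m=near(w,p[:2],45,g-31,g-20);print(rect(m,w),np.nanmean(w[m],0))
print([np.round(proj(d,q),1) for q in ([593.67,245.1,31],[593.67,222.7,31])])
E
```

```text
t 7.85 p [593.9 236.7 132.2] yawy 89.98 tilt [-0.  0.] w 63.43 F [-0.06 -0.72 -0.97] T [ 0.02 -0.06 -0.02] q [-0.4   0.76 -0.03  1.65  0.03  0.73  1.12]
(array([592.2, 234.9]), array([21.8, 66. ]), 0.9) [589.66954919 236.47301932 100.92549508]
[array([278.5, 140. ]), array([282.8, 146. ])]
```

View pics/m5.png

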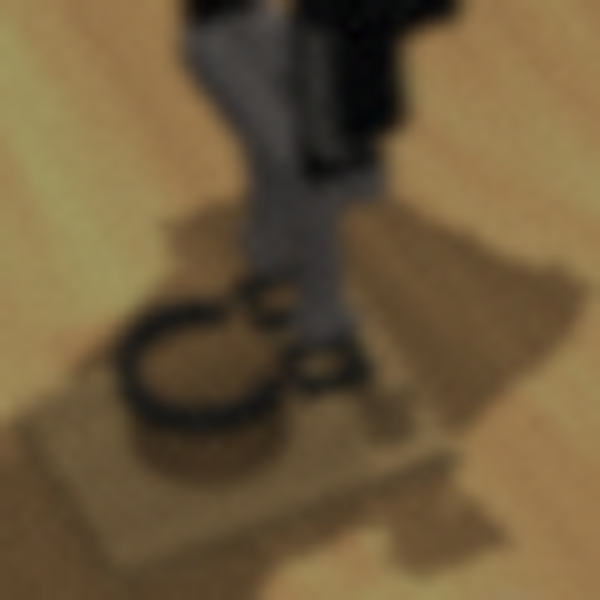

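Emit:
{"op": "jog_arm", "data": {"series": [[[0, 0, 0], [2, 0, 0], -0.48], [[0, 0, 0], [2, 0, 0], -0.48], [[0, 0, 0], [2, 0, 0], -0.48], [[0, 0, 0], [1, 0, 0], -0.48], [[0, 0, 0], [0, 0, 0], -0.48]]}}

```text
clock: 8.52
eef_pos: [593.8, 236.6, 125.2]
tool_rot: [-2.91, 1.571, -2.91]
force: [0.5, -1.3, -2.4]
width: 63.2
```

```bash
python3 - <<'E'
from m import *
st()
E
```

```text
t 8.53 p [593.8 236.6 125.2] yawy 89.99 tilt [-0.01 -0.  ] w 63.24 F [ 0.52 -1.26 -2.42] T [ 0.01 -0.03  0.01] q [-0.4   0.77 -0.03  1.66  0.04  0.72  1.12]
```

Emit:
{"op": "jog_arm", "data": {"series": [[[0, 0, 0], [1.5, -0.5, 0], -0.48], [[0, 0, 0], [1.5, 0, 0], -0.48], [[0, 0, 0], [0, 0, 0], -0.48]]}}

```text
clock: 8.9
eef_pos: [593.8, 236.1, 122.1]
tool_rot: [-2.753, 1.571, -2.753]
force: [-0.3, 0.7, -1.9]
width: 63.0
```

```bash
python3 - <<'E'
from m import *
st()
d,w=cloud('side');save(d,'side6.png')
d,w=cloud('top');save(d,'top6.png')
cv2.imwrite('pics/m6.png',np.hstack([cv2.resize(cv2.imread('pics/side6.png')[120:170,255:295],None,fx=10,fy=10,interpolation=2),cv2.resize(cv2.imread('pics/top6.png')[165:215,190:230],None,fx=10,fy=10,interpolation=2)]))
E
```

```text
t 8.9 p [593.8 236.1 122.1] yawy 89.99 tilt [-0.01 -0.01] w 63.04 F [-0.28  0.72 -1.87] T [ 0.05  0.06 -0.01] q [-0.4   0.77 -0.03  1.66  0.04  0.71  1.12]
```

View pics/m6.png

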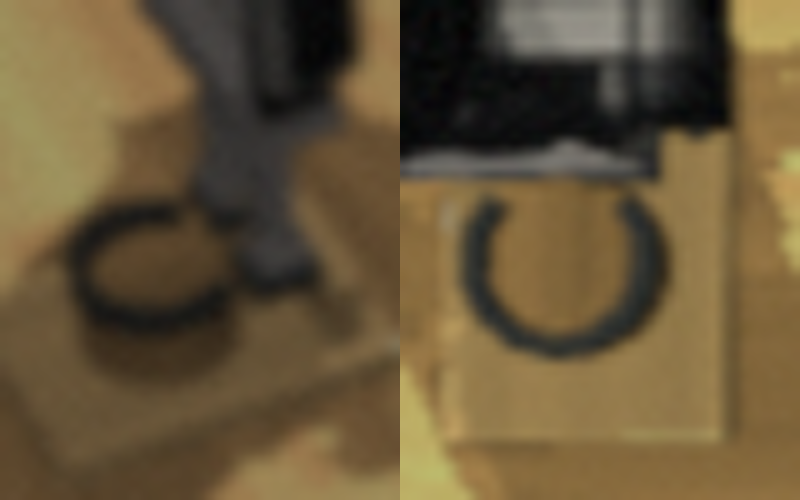

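Emit:
{"op": "jog_arm", "data": {"series": [[[0, 0, 0], [1, 0, 0], -0.48], [[0, 0, 0], [0, 0, 0], -0.48], [[0, 0, 0], [0, 0, 0], -0.48]]}}

```text
clock: 9.38
eef_pos: [593.8, 236.1, 121.3]
tool_rot: [-2.738, 1.571, -2.738]
force: [-1.2, 0.3, -2.2]
width: 63.1
```

Emit:
{"op": "jog_arm", "data": {"series": [[[0, 0, 0], [1, 0, 0], -0.48], [[0, 0, 0], [0, 0, 0], -0.48], [[0, 0, 0], [0, 0, 0], -0.48]]}}

```text
clock: 9.75
eef_pos: [593.8, 236.1, 120.3]
tool_rot: [-3.051, 1.571, -3.051]
force: [-0.1, 0.0, -1.1]
width: 63.3
```

```bash
python3 - <<'E'
from m import *
st()
E
```

```text
t 9.75 p [593.8 236.1 120.3] yawy 89.99 tilt [-0. -0.] w 63.25 F [-0.11  0.01 -1.07] T [-0.01 -0.04 -0.04] q [-0.4   0.77 -0.03  1.66  0.04  0.71  1.12]
```

Emit:
{"op": "jog_arm", "data": {"series": [[[0, 0, 0], [-0.2, 0, -0.3], -0.42], [[0, 0, 0], [-1, 0, -1], -0.36], [[0, 0, 0], [-0.6, 0, -0.6], -0.3], [[0, 0, 0], [-0.5, 0, -0.5], -0.24], [[0, 0, 0], [0, 0, 0], -0.24], [[0, 0, 0], [0, 0, 0], -0.24]]}}

```text
clock: 10.5
eef_pos: [591.4, 236.1, 122.5]
tool_rot: [-2.885, 1.571, -2.885]
force: [0.1, 0.7, -2.2]
width: 53.7
```

```bash
python3 - <<'E'
from m import *
st()
E
```

```text
t 10.5 p [591.4 236.1 122.5] yawy 89.99 tilt [-0.01 -0.  ] w 53.66 F [ 0.13  0.66 -2.24] T [-0.01 -0.05  0.02] q [-0.4   0.77 -0.03  1.67  0.04  0.71  1.12]
```

Emit:
{"op": "jog_arm", "data": {"series": [[[0, 0, 0], [-0.4, 0, -0.5], -0.18], [[0, 0, 0], [-0.3, 0, -0.5], -0.12], [[0, 0, 0], [-0.3, 0, -0.5], -0.06], [[0, 0, 0], [-0.3, 0, -0.6], 0.0], [[0, 0, 0], [-0.3, 0, -0.6], 0.07], [[0, 0, 0], [-0.2, 0, -0.6], 0.13], [[0, 0, 0], [-0.2, 0, -0.6], 0.2], [[0, 0, 0], [0, 0, 0], 0.2]]}}

```text
clock: 11.5
eef_pos: [587.5, 236.2, 124.6]
tool_rot: [2.869, 1.571, 2.869]
force: [-0.8, 0.3, -2.2]
width: 34.6
```

```bash
python3 - <<'E'
from m import *
st()
d,w=cloud('side');save(d,'side7.png')
d,w=cloud('top');save(d,'top7.png')
cv2.imwrite('pics/m7.png',np.hstack([cv2.resize(cv2.imread('pics/side7.png')[120:170,255:295],None,fx=10,fy=10,interpolation=2),cv2.resize(cv2.imread('pics/top7.png')[165:215,190:230],None,fx=10,fy=10,interpolation=2)]))
E
```

```text
t 11.5 p [587.5 236.2 124.6] yawy 89.99 tilt [-0.01  0.  ] w 34.63 F [-0.8   0.28 -2.24] T [0.   0.04 0.06] q [-0.41  0.76 -0.03  1.68  0.04  0.7   1.11]
```

View pics/m7.png

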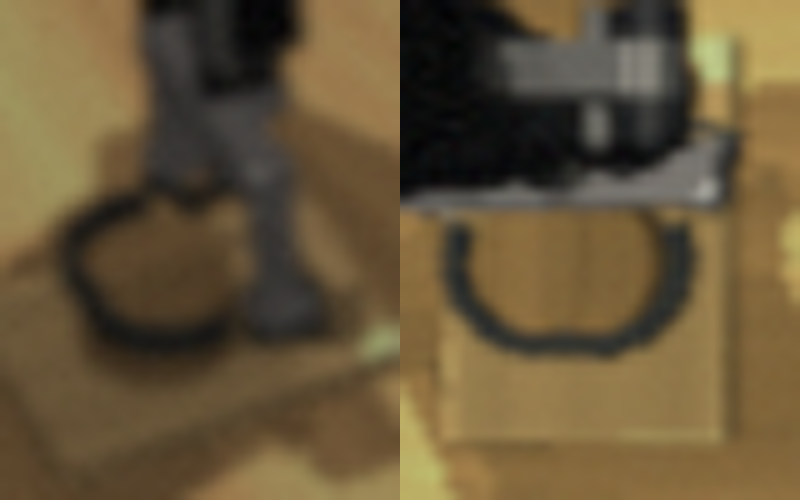

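Emit:
{"op": "jog_arm", "data": {"series": [[[0, 0, 0], [0, 0, -0.4], 0.24], [[0, 0, 0], [0.7, 0, 0], 0.24], [[0, 0, 0], [0, 0, 0], 0.24]]}}

```text
clock: 11.98
eef_pos: [587.3, 236.2, 123.9]
tool_rot: [0.586, 1.571, 0.585]
force: [-0.5, 0.1, -2.7]
width: 33.1
```

```bash
python3 -c "
from h import *
st()"
```

```text
t 11.97 p [587.3 236.2 123.9] yawy 89.99 tilt [0.01 0.01] w 33.06 F [-0.45  0.13 -2.7 ] T [ 0.01 -0.03 -0.04] q [-0.41  0.76 -0.03  1.68  0.04  0.7   1.11]
```

Emit:
{"op": "jog_arm", "data": {"series": [[[0, 0, 0], [0.7, 0, 0], 0.24], [[0, 0, 0], [0, 0, 0], 0.24]]}}

```text
clock: 12.22
eef_pos: [587.3, 236.2, 123.2]
tool_rot: [0.68, 1.571, 0.679]
force: [-0.2, 0.4, -2.3]
width: 32.8
```

```bash
python3 -c "
from h import *
st()"
```

```text
t 12.22 p [587.3 236.2 123.2] yawy 89.99 tilt [0.01 0.01] w 32.83 F [-0.19  0.39 -2.34] T [ 0.11 -0.07  0.03] q [-0.41  0.76 -0.03  1.68  0.04  0.7   1.11]
```

Emit:
{"op": "jog_arm", "data": {"series": [[[0, 0, 0], [-4, 0, 0], 0.24], [[0, 0, 0], [-10, 0, 0], 0.24], [[0, 0, 0], [-18, 0, 0], 0.24], [[0, 0, 0], [-25, 0, 0], 0.24], [[0, 0, 0], [-22, 0, 0], 0.24], [[0, 0, 0], [-16, 0, 0], 0.24], [[0, 0, 0], [0, 0, 0], 0.24], [[0, 0, 0], [0, 0, 0], 0.24]]}}

```text
clock: 13.22
eef_pos: [586.6, 235.9, 217.6]
tool_rot: [-2.722, 1.569, -2.722]
force: [-0.0, -0.1, -3.6]
width: 32.9
```

```bash
cat > ringm.py <<'E'
from m import *
def ringm(zr,save_as=None):
    s,R=st();p=s['eef_pos']
    for n in('top','side'):
        d,w=cloud(n)
        if save_as: save(d,f'{save_as}_{n}.png')
        g=p[2]-5
        m=near(w,p[:2],60,g-31,g-20)
        if m.any(): print(n,'bars',m.sum(),np.nanmean(w[m],0).round(1),rect(m,w))
        dark=d['img'].astype(int).sum(-1)<260
        m=near(w,p[:2]-[15,0],45,zr-8,zr+8)&dark
        q=w[m]
        if m.sum()>5:
            A=np.c_[q[:,:2]-q[:,:2].mean(0),np.ones(len(q))];c=np.linalg.lstsq(A,q[:,2],rcond=None)[0]
            print(n,'ring',m.sum(),q.mean(0).round(1),'min',q.min(0).round(1),'max',q.max(0).round(1),'slope',c[:2].round(3))
            b=q[q[:,0]<q[:,0].min()+12]; print('  back part y range',b[:,1].min().round(1),b[:,1].max().round(1),b.mean(0).round(1))
E
python3 -c "
from ringm import *
ringm(120,'l')
ims=[cv2.imread('pics/l_top.png')[150:230,160:260],cv2.imread('pics/l_side.png')[70:150,230:330]]
cv2.imwrite('pics/m8.png',cv2.resize(np.hstack(ims),None,fx=4,fy=4,interpolation=2))
"
```

```text
t 13.22 p [586.6 235.9 217.6] yawy 89.99 tilt [-0.07 -0.03] w 32.89 F [-0.05 -0.08 -3.6 ] T [-0.06 -0.02 -0.05] q [-0.41  0.64 -0.04  1.61  0.03  0.89  1.12]
top bars 40 [579.5 219.1 183.4] (array([578.2, 223.2]), array([ 7.9, 60.6]), 6.7)
top ring 152 [565.6 232.6 121.6] min [550.4 201.6 115.6] max [597.8 262.6 126.7] slope [ 0.025 -0.01 ]
  back part y range 213.7 259.4 [555.2 236.4 121.4]
side bars 108 [580.5 223.2 184.6] (array([584.3, 220.3]), array([65.6, 21. ]), 89.6)
side ring 191 [571.5 232.6 122.8] min [548.6 196.4 117.3] max [597.3 266.  127.9] slope [ 0.044 -0.003]
  back part y range 210.9 256.3 [553.8 232.2 122. ]
```

View pics/m8.png

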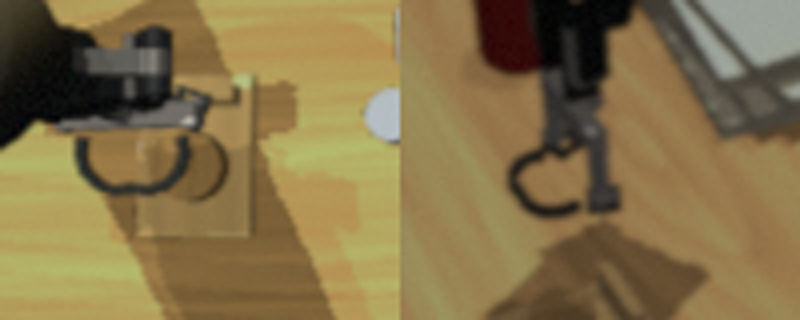

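Emit:
{"op": "jog_arm", "data": {"series": [[[0, 0, 0], [0, -20, 2], 0.24], [[0, 0, 0], [0, -45, 5], 0.24], [[0, 0, 0], [0, -55, 6], 0.24], [[0, 0, 0], [0, -55, 6], 0.24], [[0, 0, 0], [0, -45, 4], 0.24], [[0, 0, 0], [0, -27, 2], 0.24], [[0, 0, 0], [0, -10, 1], 0.24], [[0, 0, 0], [0, 0, 0], 0.24]]}}

```text
clock: 14.32
eef_pos: [612.9, -21.5, 217.9]
tool_rot: [2.94, 1.57, 2.939]
force: [0.0, 0.2, -2.0]
width: 32.9
```

Emit:
{"op": "jog_arm", "data": {"series": [[[0, 0, 0], [0, 0, 0], 0.24], [[0, 0, 0], [0, 0, 0], 0.24]]}}

```text
clock: 14.58
eef_pos: [613.1, -19.1, 218.2]
tool_rot: [1.768, 1.57, 1.77]
force: [-0.4, -0.1, -2.4]
width: 32.9
```

```bash
python3 -c "
from ringm import *
ringm(120,'s')
a=cv2.imread('pics/s_top.png')[135:205,300:370]; b=cv2.imread('pics/s_side.png')[150:230,310:380]
cv2.imwrite('pics/m9.png',np.hstack([cv2.resize(a,(490,490),interpolation=2),cv2.resize(b[:70,:44],(308,490),interpolation=2)]))
"
```

```text
t 14.57 p [613.1 -19.1 218.2] yawy 90.13 tilt [-0.01  0.05] w 32.86 F [-0.38 -0.12 -2.44] T [ 0.07 -0.03  0.  ] q [ 0.02  0.62 -0.05  1.66  0.04  0.86  1.53]
side bars 148 [607.2 -30.7 184.8] (array([610.1, -36. ]), array([61.3, 19.2]), 89.2)
side ring 233 [597.1 -22.4 123.1] min [575.  -56.9 117.8] max [624.7  11.2 127.6] slope [0.035 0.008]
  back part y range -44.6 3.0 [580.3 -23.3 122.6]
```

View pics/m9.png

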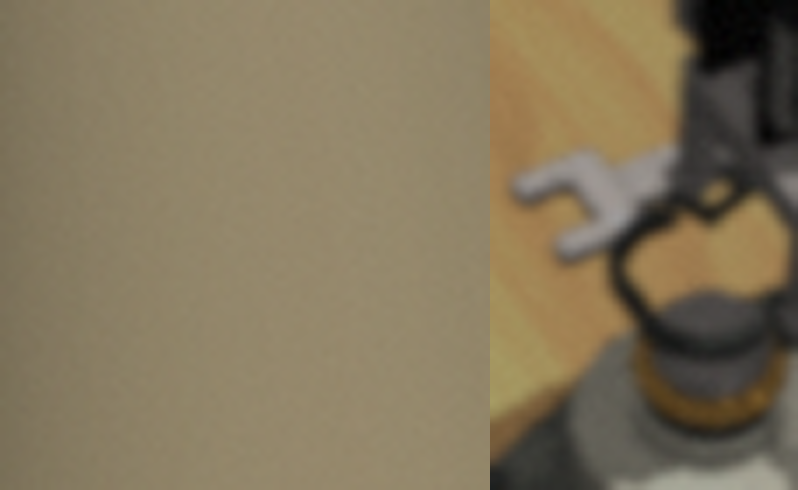

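```bash
cat > fit.py <<'E'
from m import *
from scipy.optimize import minimize
def ringpoly(x,y,zb,th,slope=0.0,yaw=0.0):
    """two arm arcs (plan) as prism outlines about hinge (x,y); arcs only, to 125 deg from the back"""
    out=[]
    for sg in(1,-1):
        a=np.radians(np.linspace(0,125,30))
        P=np.r_[np.c_[17.5-20*np.cos(a),sg*20*np.sin(a)],np.c_[17.5-15*np.cos(a),sg*15*np.sin(a)][::-1]]
        t=sg*th/2+0; c,s=np.cos(t),np.sin(t); P=P@np.array([[c,s],[-s,c]])
        c,s=np.cos(yaw),np.sin(yaw); Q=P@np.array([[c,s],[-s,c]])
        out.append(np.c_[x+Q[:,0],y+Q[:,1],zb+slope*P[:,0]])
    return out
def render(d,polys,h,k=8,box=None):
    x0,y0,x1,y1=box; im=np.zeros(((y1-y0)*k,(x1-x0)*k),np.uint8)
    def pp(P): return np.array([[( (lambda q:[(q[0]-x0+.5)*k,(q[1]-y0+.5)*k])(proj(d,p)) )] for p in P],float).round().astype(np.int32)
    for P in polys:
        top=pp(P+[0,0,h]);bot=pp(P);n=len(P)
        cv2.fillPoly(im,[top],255);cv2.fillPoly(im,[bot],255)
        for i in range(n): cv2.fillConvexPoly(im,np.array([top[i],top[(i+1)%n],bot[(i+1)%n],bot[i]]),255)
    return cv2.resize(im,(x1-x0,y1-y0),interpolation=cv2.INTER_AREA)/255.
E
python3 - <<'E'
from fit import *
d=load('side')
box=(324,155,352,205)
x0,y0,x1,y1=box
I=d['img'][y0:y1,x0:x1].astype(float).sum(-1)
print(I[::2,::2].astype(int))
b=cv2.imread('pics/side0.png')[...,::-1].astype(int)
d0=dict(d); 
# brass mask
u0,v0,u1,v1=320,185,366,235
B=b[v0:v1,u0:u1]; br=(B[...,0]-B[...,2]>60)
print((b[v0:v1:2,u0:u1:2].sum(-1)))
E
```

```text
[[377 370 388 402 392 395 371 227  52  15  22  12  15  96]
 [382 378 378 387 400 393 381 265  75  13  16  29  37 101]
 [390 379 376 374 389 396 352 199  63  54  99 144  94 110]
 [390 385 383 370 376 393 336 190 165 185 206 181  86 115]
 [392 391 382 382 370 378 330 169 170 209 221 194  81 117]
 [386 389 393 384 377 367 321 168 151 179 215 204  89 121]
 [385 382 393 386 379 367 297 172 154 151 194 196  80  87]
 [384 389 389 388 385 375 290 164 159 146 159 178  79  47]
 [400 388 387 389 395 414 331 168 164 210 177 158 148 161]
 [445 405 398 426 428 397 259 161 173 175 163 150 164 215]
 [456 442 418 433 441 374 207 174 179 183 127 118 150 222]
 [429 454 438 422 392 293 147 151 224 299 177 130 205 179]
 [351 447 452 365 195 147 126 110 152 160 177 318 369 242]
 [357 439 441 253  97  83 189 282 188 215 349 381 384 343]
 [439 397 240  98 169 263 332 364 355 371 387 383 375 380]
 [316 231  99 203 346 365 362 366 365 387 389 380 377 371]
 [334 270 138 312 377 374 363 360 363 383 388 382 381 372]
 [377 291 135 300 374 375 369 355 359 375 389 384 376 354]
 [372 319 138 157 324 371 352 317 282 
[... 2101 characters left out ...]
306 182 243 258 254]
 [240 178 142 182 265 396 443 457 463 465 463 464 464 458 460 449 388 273
  177 176 242 258 263]
 [241 202 143 160 181 220 277 364 414 425 445 439 430 417 369 290 219 176
  147 210 272 262 262]
 [249 227 176 136 151 173 193 208 220 242 267 272 263 230 207 198 175 149
  177 252 264 262 246]
 [253 240 218 163 131 137 154 183 192 193 200 202 202 202 181 155 136 164
  242 268 257 243 194]
 [234 248 241 229 200 158 129 132 141 148 145 149 142 147 130 131 179 244
  263 260 244 182 111]
 [149 202 234 250 236 216 198 171 155 129 128 129 141 161 189 211 248 265
  260 242 180 107  89]
 [103 128 184 232 250 251 240 231 225 207 205 215 224 244 252 267 260 264
  246 175 109  82  90]]
```

```bash
cat > rf.py <<'E'
from fit import *
def shaft_side():
    b=cv2.imread('pics/side0.png').astype(int).sum(-1); S=b[185:225,325:360]
    m=((S>335)&(S<430)).astype(np.uint8); n,l=cv2.connectedComponents(m,connectivity=4)
    k=l[197-185,342-325]; v,u=np.where(l==k); return len(u),u.mean()+325,v.mean()+185
def fitring(d,guess,box,th=.71,slope=.035,fixz=None,lo=110.,hi=200.):
    x0,y0,x1,y1=box; I=d['img'][y0:y1,x0:x1].astype(float).sum(-1)
    M=np.clip((hi-I)/(hi-lo),0,1)
    def cost(q):
        z=q[2] if fixz is None else fixz
        m=render(d,ringpoly(q[0],q[1],z,th,slope),5,box=box)
        return ((m-M)**2).sum()
    r=min((minimize(cost,[guess[0]+a,guess[1]+b,guess[2]],method='Nelder-Mead',options=dict(initial_simplex=np.array([guess+np.array(o) for o in([a,b,0],[a+2,b,0],[a,b+2,0],[a,b,2])]),xatol=.05,fatol=.02,maxiter=150)) for a,b in((0,0),(2,-2),(-2,2))),key=lambda r:r.fun)
    return r.x.round(2),round(r.fun,2),round((M**2).sum(),1)
E
python3 - <<'E'
from rf import *
d=load('side'); n,u,v=shaft_side(); print(n,u,v,'shaft',px(d,u,v,103).round(2))
for th in(.64,.71,.78):
  for sl in (0.,.035): print(th,sl,fitring(d,np.array([578.,-22,118]),(322,177,347,206),th,sl))
st()
E
```

```text
175 342.06857142857143 193.70857142857142 shaft [604.38 -16.84 103.  ]
0.64 0.0 (array([577.23, -20.75, 120.29]), np.float64(45.62), np.float64(99.0))
0.64 0.035 (array([577.74, -21.19, 120.39]), np.float64(44.87), np.float64(99.0))
0.71 0.0 (array([578.57, -19.63, 118.95]), np.float64(44.45), np.float64(99.0))
0.71 0.035 (array([578.71, -19.82, 118.8 ]), np.float64(43.82), np.float64(99.0))
0.78 0.0 (array([578.32, -20.59, 120.17]), np.float64(44.55), np.float64(99.0))
0.78 0.035 (array([579.13, -19.71, 118.54]), np.float64(44.07), np.float64(99.0))
t 14.68 p [613.1 -19.7 218.2] yawy 90.09 tilt [-0.01  0.02] w 33.2 F [ 0.07  0.3  -2.27] T [ 0.01 -0.02 -0.02] q [ 0.02  0.62 -0.05  1.66  0.04  0.86  1.53]
```

```bash
cat >> rf.py <<'E'
def zmask(d,lo,hi):
    v,u=np.mgrid[:400,:640]; z=d['range_z'];M=d['cam_to_world']
    w=np.stack([(u-d['cx'])/f(d)*z,-(v-d['cy'])/f(d)*z,-z],-1)@M[:3,:3].T+M[:3,3]
    return (w[...,2]>lo)&(w[...,2]<hi)&(z>0)
def fitz(d,guess,box,zr,th=.71,slope=.035):
    x0,y0,x1,y1=box; M=zmask(d,*zr)[y0:y1,x0:x1].astype(float)
    def cost(q): return ((render(d,ringpoly(q[0],q[1],q[2],th,slope),5,box=box)-M)**2).sum()
    r=min((minimize(cost,guess,method='Nelder-Mead',options=dict(initial_simplex=np.array([guess+np.array(o) for o in([a,b,0],[a+2,b,0],[a,b+2,0],[a,b,2])]),xatol=.05,fatol=.02,maxiter=150)) for a,b in((0,0),(2,-2),(-2,2))),key=lambda r:r.fun)
    return r.x.round(2),round(r.fun,2),round((M**2).sum(),1),M
E
python3 - <<'E'
from rf import *
d=load('side')
b=cv2.imread('pics/side0.png').astype(int).sum(-1); S=b[185:225,325:360]
for t in(355,362,370):
    m=((S>t)&(S<430)).astype(np.uint8); n,l=cv2.connectedComponents(m,connectivity=4)
    v,u=np.where(l==l[197-185,342-325]); print(t,len(u),u.mean()+325,v.mean()+185,px(d,u.mean()+325,v.mean()+185,103).round(2))
box=(322,177,347,206)
for th in(.64,.71,.78):
    r=fitz(d,np.array([578.,-22,118]),box,(113,130),th); print(th,r[:3])
for row in r[3][::1]: print(''.join('#' if k else '.' for k in row))
E
```

```text
355 115 341.1304347826087 195.97391304347826 [600.   -20.84 103.  ]
362 109 341.13761467889907 196.04587155963304 [599.92 -21.   103.  ]
370 97 341.10309278350513 196.09278350515464 [599.8  -21.07 103.  ]
0.64 (array([577.84, -21.33, 121.16]), np.float64(53.05), np.float64(175.0))
0.71 (array([578.11, -21.46, 121.25]), np.float64(52.51), np.float64(175.0))
0.78 (array([579.66, -19.72, 118.79]), np.float64(55.28), np.float64(175.0))
..............######..###
...............####..####
.............###########.
..........#####.#######..
........########..####...
.......#########...##....
......######.............
......#####..............
......###................
.....####................
.....###.................
.....###.................
.....###.................
......###................
......####...............
......#####..............
.......####..............
........####.............
.........####............
.........#####..........#
..........#######.....###
..........###############
............#############
.............############
.................#####...
.........................
.........................
.........................
.........................
```

```bash
python3 - <<'E'
from rf import *
d=load('side')
box=(322,183,345,206)
x0,y0,x1,y1=box
I=d['img'][y0:y1,x0:x1].astype(float).sum(-1)
for lo,hi in((100,180),(110,240)):
  M=np.clip((hi-I)/(hi-lo),0,1); M*=cv2.dilate(zmask(d,111,131)[y0:y1,x0:x1].astype(np.uint8),np.ones((3,3)))
  for th in(.68,.73):
   for z in(116.5,117.5,118.5):
    def cost(q): return ((render(d,ringpoly(q[0],q[1],z,th,.035,q[2]/20),5,box=box)-M)**2).sum()
    r=minimize(cost,[578,-21,0],method='Nelder-Mead',options=dict(initial_simplex=[[578,-21,0],[580,-21,0],[578,-19,0],[578,-21,1]],xatol=.05,fatol=.02))
    print(lo,th,z,r.x.round(2),round(r.fun,1),round((M**2).sum(),1))
m=render(d,ringpoly(*r.x[:2],z,th,.035,r.x[2]/20),5,box=box)
for a,b in zip(M,m): print(''.join('%d'%min(9,k*10) for k in a),''.join('%d'%min(9,k*10) for k in b))
E
```

```text
100 0.68 116.5 [579.99 -14.14  -3.9 ] 27.9 50.6
100 0.68 117.5 [579.53 -14.94  -3.84] 27.7 50.6
100 0.68 118.5 [ 5.7817e+02 -1.8420e+01 -5.2000e-01] 30.1 50.6
100 0.73 116.5 [580.49 -13.48  -4.3 ] 26.7 50.6
100 0.73 117.5 [579.52 -16.09  -2.72] 27.8 50.6
100 0.73 118.5 [ 5.7848e+02 -1.8910e+01  1.0000e-01] 29.4 50.6
110 0.68 116.5 [579.09 -16.46  -0.91] 17.2 76.6
110 0.68 117.5 [578.78 -17.54  -0.81] 17.3 76.6
110 0.68 118.5 [578.22 -18.18  -0.82] 17.2 76.6
110 0.73 116.5 [579.51 -15.6   -1.69] 16.1 76.6
110 0.73 117.5 [578.94 -17.43  -0.8 ] 16.3 76.6
110 0.73 118.5 [578.65 -17.71  -0.97] 16.3 76.6
00000006995100000000000 00000299999510000000000
00000179920000000000000 00000799971000000000000
00000699200000000000000 00001999600000000000000
00000695000000000000000 00003999100000000000000
00000571000000000000000 00003996000000000000000
00000570000000000000000 00003997000000000000000
00000483000000000000000 00003999100000000000000
00000387000000000000000 00001999800000000000000
00000079600000000000000 00000799980000000000000
00000039950000000000000 00000399995000000000000
00000005993000000000000 00000059999000000000000
00000000797211000000000 00000005999500000000000
00000000399953200000000 00000000999940000000000
00000000079996432200023 00000000599997100000000
00000000069999875433345 00000000089999975323469
00000000059999999866677 00000000019999999999999
00000000037999999998999 00000000001799999999999
00000000000789999999999 00000000000038999999999
00000000000055667778776 00000000000000245777641
00000000000000003344333 00000000000000000000000
00000000000000000000000 00000000000000000000000
00000000000000000000000 00000000000000000000000
00000000000000000000000 00000000000000000000000
```

Emit:
{"op": "jog_arm", "data": {"series": [[[0, 0, 0], [3, -1.2, 0.8], 0.24], [[0, 0, 0], [4, 0, 0], 0.24], [[0, 0, 0], [4, 0, 0], 0.24], [[0, 0, 0], [0, 0, 0], 0.24], [[0, 0, 0], [0, 0, 0], 0.24], [[0, 0, 0], [0, 0, 0], 0.24]]}}

```text
clock: 15.42
eef_pos: [614.0, -22.1, 207.3]
tool_rot: [0.109, 1.57, 0.109]
force: [-0.1, 0.1, -2.8]
width: 32.9
```

```bash
python3 - <<'E'
from rf import *
st(); d=grab('side'); save(d,'n.png')
im=cv2.resize(cv2.imread('pics/n.png')[165:225,315:375],None,fx=9,fy=9,interpolation=2)
cv2.imwrite('pics/m10.png',im)
I=d['img'].astype(int).sum(-1)
print('rows 181..207 cols 324..362'); 
for v in range(179,212): print(v,' '.join('%3d'%k for k in I[v,324:364]))
E
```

```text
t 15.43 p [614.  -22.1 207.3] yawy 89.99 tilt [0.02 0.  ] w 32.93 F [-0.11  0.13 -2.8 ] T [-0.03 -0.03  0.04] q [ 0.02  0.63 -0.05  1.67  0.04  0.84  1.53]
rows 181..207 cols 324..362
179 352 412 445 458 456 431 387 322 277 304 313 289 242 192 176 169 166 169 168 155 122 111 106 135 146 153 186 227 262 267 275 280 285 321 358 376 381 378 380 381
180 324 379 435 459 467 460 423 372 341 359 363 336 262 192 176 169 170 179 205 203 174 129 106 118 139 148 174 247 313 349 346 336 321 311 329 356 374 375 377 379
181 361 391 438 469 469 454 420 388 367 374 366 330 247 176 157 173 177 202 248 272 243 161 104 123 151 160 167 217 299 360 373 361 325 294 290 325 355 375 379 380
182 426 436 446 443 435 408 367 344 341 362 363 323 242 148 130 139 165 217 271 276 222 150 132 182 225 221 187 185 243 312 349 345 297 256 246 287 331 362 376 382
183 444 432 411 383 350 315 303 292 312 329 326 295 227 143 112 108 128 174 211 196 160 148 202 279 313 305 246 178 184 240 297 313 283 239 223 253 300 346 372 376
184 397 366 330 298 280 285 300 299 286 262 231 199 158 141 144 137 103 106 123 118 140 208 293 
[... 3795 characters left out ...]
 349 358 355 355 356 345 314 254 188 166 165
208 277 278 279 281 275 257 245 229 184 146 141 160 172 183 185 184 181 184 185 173 179 180 169 171 172 184 217 269 315 346 359 356 353 353 350 329 269 195 168 163
209 277 284 278 282 276 263 237 227 207 164 130 128 137 159 171 178 183 181 192 175 171 155 145 133 140 183 218 260 308 345 355 359 359 355 348 333 274 197 172 163
210 277 279 283 283 276 269 239 220 219 198 160 122 117 117 133 141 150 156 165 155 141 122 113 129 167 201 225 259 293 341 354 359 360 353 355 331 272 206 173 171
211 283 288 277 283 285 270 245 220 217 211 209 182 154 130 109 104 110 112 111 115 116 120 142 179 209 225 230 243 285 331 353 355 357 361 356 327 272 206 174 176
```

```bash
python3 - <<'E'
from rf import *
d=load('side')
box=(322,184,346,210)
x0,y0,x1,y1=box
I=d['img'][y0:y1,x0:x1].astype(float).sum(-1)
Z=cv2.dilate(zmask(d,102.5,122)[y0:y1,x0:x1].astype(np.uint8),np.ones((3,3)))
M=np.clip((200-I)/100,0,1)*Z
for th in(.68,.73):
   for z in(105.5,106.5,107.5):
    def cost(q): return ((render(d,ringpoly(q[0],q[1],z,th,.03),5,box=box)-M)**2).sum()
    r=minimize(cost,[579,-21],method='Nelder-Mead',options=dict(initial_simplex=[[579,-21],[581,-21],[579,-18]],xatol=.05,fatol=.02))
    print(th,z,r.x.round(2),round(r.fun,1),round((M**2).sum(),1))
m=render(d,ringpoly(579.6,-21,106.5,.71,.03),5,box=box)
for a,b in zip(M,m): print(''.join('%d'%min(9,k*10) for k in a),''.join('%d'%min(9,k*10) for k in b))
E
```

```text
0.68 105.5 [580.6  -21.56] 28.4 84.3
0.68 106.5 [580.22 -22.25] 28.2 84.3
0.68 107.5 [579.81 -22.93] 28.4 84.3
0.73 105.5 [580.77 -21.33] 28.1 84.3
0.73 106.5 [580.54 -22.15] 28.2 84.3
0.73 107.5 [579.93 -22.79] 28.3 84.3
000000000000004556997860 000000000001550000000000
000000000003799300279700 000000000279991000000000
000000000069995000002000 000000004999993000000000
000000002898300000000000 000000059999992000000000
000000019970000000000000 000000299999520000000000
000000069400000000000000 000000899970000000000000
000000085000000000000000 000001999700000000000000
000000282000000000000000 000003999000000000000000
000000170000000000000000 000004995000000000000000
000000160000000000000000 000005995000000000000000
000000072000000000000000 000004999100000000000000
000000076000000000000000 000002999700000000000000
000000049753000000000000 000000999970000000000000
000000018996200000000000 000000399996000000000000
000000004998300000000000 000000059999100000000000
000000000799620000000000 000000005999600000000000
000000000599951000000000 000000000899950000000000
000000000389997410000001 000000000399998300000001
000000000159999875433333 000000000069999996433579
000000000036999999876666 000000000007999999999999
000000000003589999998999 000000000000599999999999
000000000000047999999999 000000000000016999999999
000000000000003566788755 000000000000000024566530
000000000000000000000000 000000000000000000000000
000000000000000000000000 000000000000000000000000
000000000000000000000000 000000000000000000000000
```

Emit:
{"op": "jog_arm", "data": {"series": [[[0, 0, 0], [2, 0.5, 0], 0.24], [[0, 0, 0], [2, 0, 0], 0.24], [[0, 0, 0], [2, 0, 0], 0.24], [[0, 0, 0], [0, 0, 0], 0.24], [[0, 0, 0], [0, 0, 0], 0.24]]}}

```text
clock: 16.1
eef_pos: [613.9, -21.6, 201.2]
tool_rot: [1.504, 1.571, 1.504]
force: [-0.0, -0.3, -2.0]
width: 32.7
```

```bash
python3 -c "
from h import *
st()"
```

```text
t 16.1 p [613.9 -21.6 201.2] yawy 89.99 tilt [0. 0.] w 32.67 F [-0.03 -0.33 -1.96] T [-0.05 -0.02 -0.04] q [ 0.02  0.64 -0.05  1.68  0.04  0.83  1.53]
```

Emit:
{"op": "jog_arm", "data": {"series": [[[0, 0, 0], [1.5, 0, 0], 0.24], [[0, 0, 0], [1.5, 0, 0], 0.24], [[0, 0, 0], [0, 0, 0], 0.24], [[0, 0, 0], [0, 0, 0], 0.24]]}}

```text
clock: 16.6
eef_pos: [613.9, -21.6, 198.2]
tool_rot: [2.522, 1.571, 2.522]
force: [-0.8, 0.3, -2.5]
width: 33.1
```

```bash
python3 -c "
from h import *
st()"
```

```text
t 16.6 p [613.9 -21.6 198.2] yawy 89.99 tilt [-0.  0.] w 33.14 F [-0.8   0.34 -2.5 ] T [ 0.02 -0.06 -0.01] q [ 0.02  0.64 -0.05  1.68  0.04  0.82  1.52]
```

Emit:
{"op": "jog_arm", "data": {"series": [[[0, 0, 0], [1.5, 0, 0], 0.24], [[0, 0, 0], [1.5, 0, 0], 0.24], [[0, 0, 0], [0, 0, 0], 0.24], [[0, 0, 0], [0, 0, 0], 0.24]]}}

```text
clock: 17.1
eef_pos: [613.9, -21.6, 195.2]
tool_rot: [2.697, 1.571, 2.696]
force: [-0.0, 0.3, -2.5]
width: 33.2
```

```bash
python3 -c "
from h import *
st()"
```

```text
t 17.1 p [613.9 -21.6 195.2] yawy 89.99 tilt [-0.  0.] w 33.24 F [-0.02  0.26 -2.52] T [-0.   -0.    0.02] q [ 0.02  0.65 -0.05  1.68  0.04  0.81  1.52]
```

Emit:
{"op": "jog_arm", "data": {"series": [[[0, 0, 0], [1.5, 0, 0], 0.24], [[0, 0, 0], [1.5, 0, 0], 0.24], [[0, 0, 0], [0, 0, 0], 0.24], [[0, 0, 0], [0, 0, 0], 0.24]]}}

```text
clock: 17.6
eef_pos: [613.9, -21.6, 192.2]
tool_rot: [2.352, 1.571, 2.351]
force: [0.1, -0.4, -2.4]
width: 33.2
```

```bash
python3 -c "
from h import *
st()"
```

```text
t 17.6 p [613.9 -21.6 192.2] yawy 89.99 tilt [-0.  0.] w 33.22 F [ 0.12 -0.44 -2.45] T [-0.05 -0.05 -0.05] q [ 0.02  0.65 -0.05  1.69  0.04  0.81  1.52]
```

Emit:
{"op": "jog_arm", "data": {"series": [[[0, 0, 0], [1.5, 0, 0], 0.24], [[0, 0, 0], [1.5, 0, 0], 0.24], [[0, 0, 0], [0, 0, 0], 0.24], [[0, 0, 0], [0, 0, 0], 0.24]]}}

```text
clock: 18.1
eef_pos: [613.9, -21.6, 189.2]
tool_rot: [-2.46, 1.571, -2.46]
force: [-0.4, 0.2, -1.8]
width: 33.0
```

```bash
python3 -c "
from h import *
st()"
```

```text
t 18.1 p [613.9 -21.6 189.2] yawy 89.99 tilt [-0. -0.] w 33.0 F [-0.44  0.22 -1.79] T [-0.02 -0.    0.06] q [ 0.02  0.65 -0.05  1.69  0.04  0.8   1.52]
```

Emit:
{"op": "jog_arm", "data": {"series": [[[0, 0, 0], [1, 0, 0], 0.24], [[0, 0, 0], [0, 0, 0], 0.24], [[0, 0, 0], [0, 0, 0], 0.24]]}}

```text
clock: 18.48
eef_pos: [614.0, -21.5, 188.5]
tool_rot: [0.133, 1.571, 0.133]
force: [-0.7, -0.7, 0.6]
width: 32.9
```

```bash
python3 -c "
from h import *
st()"
```

```text
t 18.48 p [614.  -21.5 188.5] yawy 89.99 tilt [0.01 0.  ] w 32.89 F [-0.71 -0.71  0.55] T [-0.05  0.24  0.01] q [ 0.02  0.65 -0.05  1.69  0.04  0.8   1.52]
```

Emit:
{"op": "jog_arm", "data": {"series": [[[0, 0, 0], [1, 0, 0], 0.24], [[0, 0, 0], [1, 0, 0], 0.24], [[0, 0, 0], [0, 0, 0], 0.24], [[0, 0, 0], [0, 0, 0], 0.24]]}}

```text
clock: 18.98
eef_pos: [614.1, -21.5, 186.4]
tool_rot: [0.143, 1.57, 0.143]
force: [0.4, 1.0, 4.6]
width: 32.9
```

```bash
python3 -c "
from h import *
st()"
```

```text
t 18.98 p [614.1 -21.5 186.4] yawy 89.99 tilt [0.03 0.  ] w 32.91 F [0.35 0.99 4.56] T [-0.01  0.31 -0.02] q [ 0.02  0.66 -0.05  1.69  0.04  0.8   1.52]
```

Emit:
{"op": "jog_arm", "data": {"series": [[[0, 0, 0], [1, 0, 0], 0.24], [[0, 0, 0], [0, 0, 0], 0.24], [[0, 0, 0], [0, 0, 0], 0.24]]}}

```text
clock: 19.35
eef_pos: [614.2, -21.6, 185.5]
tool_rot: [-0.056, 1.57, -0.056]
force: [-0.2, 0.6, 4.8]
width: 32.9
```

```bash
python3 -c "
from h import *
st()"
```

```text
t 19.35 p [614.2 -21.6 185.5] yawy 89.99 tilt [ 0.04 -0.  ] w 32.9 F [-0.2   0.56  4.81] T [0.01 0.33 0.01] q [ 0.02  0.66 -0.05  1.69  0.04  0.79  1.52]
```

Emit:
{"op": "jog_arm", "data": {"series": [[[0, 0, 0], [1, 0, 0], 0.24], [[0, 0, 0], [0.8, 0, 0], 0.24], [[0, 0, 0], [0, 0, 0], 0.24], [[0, 0, 0], [0, 0, 0], 0.24]]}}

```text
clock: 19.85
eef_pos: [614.3, -21.6, 184.0]
tool_rot: [-0.03, 1.57, -0.031]
force: [-1.4, 0.1, 7.9]
width: 33.0
```

```bash
python3 -c "
from rf import *
st()
d=grab('side'); save(d,'p.png')
cv2.imwrite('pics/m10.png',cv2.resize(cv2.imread('pics/p.png')[165:225,315:375],None,fx=9,fy=9,interpolation=2))
st();grab('side');st()"
```

```text
t 19.85 p [614.3 -21.6 184. ] yawy 89.98 tilt [ 0.06 -0.  ] w 33.0 F [-1.4   0.06  7.9 ] T [-0.03  0.43  0.02] q [ 0.02  0.66 -0.05  1.69  0.04  0.79  1.52]
t 19.9 p [614.3 -21.6 184. ] yawy 89.98 tilt [ 0.06 -0.  ] w 32.91 F [-1.16 -0.77  7.3 ] T [-0.03  0.45  0.  ] q [ 0.02  0.66 -0.05  1.69  0.04  0.79  1.52]
t 19.95 p [614.3 -21.6 184. ] yawy 89.98 tilt [ 0.06 -0.  ] w 32.94 F [-1.27  0.68  7.26] T [-0.04  0.45 -0.03] q [ 0.02  0.66 -0.05  1.69  0.04  0.79  1.52]
```

View pics/m10.png

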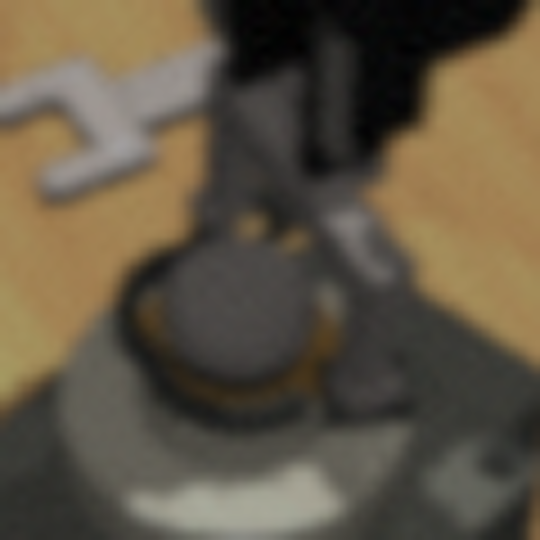

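Emit:
{"op": "jog_arm", "data": {"series": [[[0, 0, 0], [0.3, 0, 0.7], 0.17], [[0, 0, 0], [0.4, 0, 1], 0.1], [[0, 0, 0], [0.4, 0, 1], 0.03], [[0, 0, 0], [0.3, 0, 0.4], 0.0], [[0, 0, 0], [0, 0, 0], 0.0]]}}

```text
clock: 20.58
eef_pos: [617.3, -21.5, 182.7]
tool_rot: [0.053, 1.57, 0.053]
force: [-1.3, -1.3, 8.7]
width: 42.7
```

```bash
python3 -c "
from h import *
st()"
```

```text
t 20.57 p [617.3 -21.5 182.7] yawy 89.99 tilt [0.05 0.  ] w 42.67 F [-1.27 -1.26  8.66] T [ 0.06  0.51 -0.02] q [ 0.02  0.67 -0.05  1.68  0.04  0.79  1.52]
```

Emit:
{"op": "jog_arm", "data": {"series": [[[0, 0, 0], [0.4, 0, 0.9], -0.06], [[0, 0, 0], [0.4, 0, 0.9], -0.12], [[0, 0, 0], [0.4, 0, 0.9], -0.18], [[0, 0, 0], [0.2, 0, 0.5], -0.22], [[0, 0, 0], [0, 0, 0], -0.22]]}}

```text
clock: 21.2
eef_pos: [620.7, -21.8, 181.3]
tool_rot: [-0.297, 1.57, -0.298]
force: [-1.4, -0.5, 8.1]
width: 52.3
```

```bash
python3 -c "
from h import *
st()"
```

```text
t 21.2 p [620.7 -21.8 181.3] yawy 89.98 tilt [ 0.07 -0.02] w 52.26 F [-1.38 -0.46  8.12] T [-0.08  0.4   0.  ] q [ 0.02  0.67 -0.05  1.68  0.04  0.79  1.52]
```

Emit:
{"op": "jog_arm", "data": {"series": [[[0, 0, 0], [0.5, 0, 0.8], -0.28], [[0, 0, 0], [0.5, 0, 0.7], -0.34], [[0, 0, 0], [0.5, 0, 0.6], -0.4], [[0, 0, 0], [0.4, 0, 0.4], -0.44], [[0, 0, 0], [0, 0, 0], -0.455], [[0, 0, 0], [0, 0, 0], -0.455]]}}

```text
clock: 21.95
eef_pos: [623.8, -21.8, 179.5]
tool_rot: [-0.123, 1.568, -0.123]
force: [-0.2, -0.6, 7.3]
width: 62.0
```

```bash
python3 -c "
from h import *
st()"
```

```text
t 21.95 p [623.8 -21.8 179.5] yawy 89.98 tilt [ 0.16 -0.02] w 62.05 F [-0.25 -0.64  7.28] T [-0.09  0.08  0.02] q [ 0.02  0.68 -0.05  1.67  0.04  0.79  1.52]
```

Emit:
{"op": "jog_arm", "data": {"series": [[[0, 0, 0], [-2, 0, 0], -0.465], [[0, 0, 0], [-2, 0, 0], -0.465], [[0, 0, 0], [-2, 0, 0], -0.465], [[0, 0, 0], [0, 0, 0], -0.465]]}}

```text
clock: 22.45
eef_pos: [622.5, -21.4, 184.3]
tool_rot: [2.89, 1.57, 2.89]
force: [1.0, -0.6, -1.9]
width: 62.3
```

```bash
python3 -c "
from h import *
st()"
```

```text
t 22.45 p [622.5 -21.4 184.3] yawy 89.99 tilt [-0.03  0.01] w 62.26 F [ 1.01 -0.63 -1.87] T [-0.01 -0.38 -0.03] q [ 0.02  0.67 -0.05  1.67  0.04  0.81  1.52]
```

Emit:
{"op": "jog_arm", "data": {"series": [[[0, 0, 0], [-3, 0, 0], -0.465], [[0, 0, 0], [-3, 0, 0], -0.465], [[0, 0, 0], [-4, 0, 0], -0.465], [[0, 0, 0], [0, 0, 0], -0.465]]}}

```text
clock: 22.95
eef_pos: [622.8, -21.6, 195.1]
tool_rot: [-0.036, 1.57, -0.037]
force: [-0.6, 0.8, -1.4]
width: 62.8
```

```bash
python3 -c "
from h import *
st()"
```

```text
t 22.95 p [622.8 -21.6 195.1] yawy 89.99 tilt [ 0.02 -0.  ] w 62.85 F [-0.6   0.81 -1.36] T [ 0.07 -0.   -0.02] q [ 0.02  0.66 -0.05  1.66  0.04  0.83  1.53]
```

Emit:
{"op": "jog_arm", "data": {"series": [[[0, 0, 0], [-20, 0, 0], -0.45], [[0, 0, 0], [-20, -25, -4], -0.45], [[0, 0, 0], [0, -50, -8], -0.45], [[0, 0, 0], [0, -55, -10], -0.45], [[8.9, 0, 0], [0, -55, -10], -0.45]]}}

```text
clock: 23.58
eef_pos: [590.1, -208.1, 234.8]
tool_rot: [1.166, 1.57, 1.007]
force: [0.7, 0.6, -2.1]
width: 62.0
```

Emit:
{"op": "jog_arm", "data": {"series": [[[8.8, 0, 0], [0, -35, 0], -0.45], [[8.8, 0, 0], [0, -15, 0], -0.45], [[0, 0, 0], [0, 0, 0], -0.45], [[0, 0, 0], [0, 0, 0], -0.45]]}}

```text
clock: 24.08
eef_pos: [581.1, -253.8, 234.6]
tool_rot: [1.994, 1.569, 1.536]
force: [-0.0, 0.9, -2.2]
width: 62.2
```

```bash
python3 - <<'E'
from rf import *
delta([581,-269.6,230],63.5)
d,w=cloud('side');save(d,'side9.png')
c=np.array([600,-22.]);I=d['img'].astype(int).sum(-1)
for lo,hi in((84,98),):
    m=near(w,c,45,lo,hi)&(I<190); q=w[m]; print('dark ring pts side',m.sum(),q.mean(0).round(1),q.min(0).round(1),q.max(0).round(1))
    A=np.c_[q[:,:2]-q[:,:2].mean(0),np.ones(len(q))];print('slope',np.linalg.lstsq(A,q[:,2],rcond=None)[0].round(3))
x0,y0,x1,y1=318,180,370,225
for v in range(185,216): print(v,' '.join('%3d'%k for k in I[v,326:366]))
d,w=cloud('top');save(d,'top9.png');I=d['img'].astype(int).sum(-1)
m=near(w,c,45,82,98)&(I<200); q=w[m]; print('top',m.sum(),q.mean(0).round(1) if m.any() else '',q.min(0).round(1) if m.any() else '',q.max(0).round(1) if m.any() else '')
for v in range(150,184): print(v,' '.join('%3d'%k for k in I[v,316:352]))
E
```

```text
t 24.07 p [ 581.1 -253.8  234.6] yawy 63.72 tilt [0.   0.08] w 62.19 F [-0.01  0.92 -2.15] T [ 0.01 -0.02 -0.04] q [ 0.32  0.63  0.07  1.59 -0.05  0.93  1.53]
turn [ 0.22 -0.03 -0.07] shift before [  4.6 -14.2   6.9] after [  4.6 -14.2   6.9]
dark ring pts side 144 [603.3 -31.8  91.8] [578.9 -44.9  85.6] [631.8  -4.8  96.4]
slope [1.8000e-02 1.2000e-02 9.1836e+01]
185 300 314 334 358 382 393 397 396 396 388 389 391 383 384 394 401 416 412 408 410 407 405 401 395 397 396 403 399 399 390 395 396 395 390 388 385 386 392 397 402
186 359 371 387 395 406 398 402 397 394 388 390 384 387 380 389 404 408 417 414 409 409 399 399 392 378 377 390 397 392 395 389 391 393 398 390 386 382 386 387 394
187 398 398 406 402 407 396 401 397 397 391 389 384 385 383 384 396 411 413 407 409 402 396 379 355 323 318 349 380 391 395 390 385 389 393 391 382 381 383 384 388
188 401 408 405 407 407 401 403 396 393 389 391 378 382 382 385 390 403 410 396 388 364 331 289 254 223 220 274 354 382 397 384 383 391 392 394 393 385 383 383 380
189 404 404 403 408 406 408 397 393 394 397 394 387 380 382 385 390 391 380 3
[... 8691 characters left out ...]
 564 527 440 408 356 334 284 252 263 248 239 298 360 449 514 556 567 562 562 564 560 559 565 559 520 425 378
180 357 438 537 568 560 564 560 560 558 564 562 543 535 522 477 438 421 398 407 470 509 523 548 559 565 563 562 563 561 561 564 563 537 441 365 379
181 368 344 477 560 565 564 562 563 561 565 564 560 561 565 553 539 541 530 530 554 564 562 566 562 564 562 557 561 558 561 566 554 457 361 351 388
182 398 355 408 510 555 567 563 564 559 561 563 561 561 565 561 565 562 560 565 564 561 564 563 558 566 559 563 567 564 566 558 486 386 351 364 389
183 408 382 350 381 467 536 563 568 564 560 564 562 560 564 561 560 564 559 561 566 563 562 562 560 562 560 563 563 565 558 495 403 362 363 383 400
```

Emit:
{"op": "jog_arm", "data": {"series": [[[0, 0, 0], [0, -14, 7], -0.45], [[0, 0, 0], [0, 0, 0], -0.45], [[0, 0, 0], [0, 0, 0], -0.45], [[0, 0, 0], [0, 0, 0], -0.45]]}}

```text
clock: 24.68
eef_pos: [580.8, -270.7, 234.6]
tool_rot: [2.265, 1.57, 1.803]
force: [-0.1, 0.0, -1.5]
width: 62.3
```

```bash
python3 - <<'E'
from m import *
delta([581.2,-269.6,170],63.5)
s=read_state();p=s['eef_pos'];g=p[2]-6.7
d,w=cloud('side')
for nm,a,b in(('bars',g-33,g-18),('tips',g-97,g-75)):
    m=near(w,p[:2],45,a,b); q=w[m]; 
    if m.sum()>5: print(nm,m.sum(),q.mean(0).round(1),q.min(0).round(1),rect(m,w))
m=near(w,[580,-268],40,56,66);print('rim',rect(m,w))
E
```

```text
t 24.68 p [ 580.8 -270.7  234.6] yawy 63.51 tilt [-0.01  0.03] w 62.27 F [-0.1   0.05 -1.5 ] T [ 0.   -0.01 -0.  ] q [ 0.35  0.64  0.07  1.57 -0.06  0.94  1.55]
turn [ 0.01 -0.02 -0.02] shift before [64.6  1.1 -0.1] after [64.6  1.2 -0.1]
bars 375 [ 576.1 -266.6  202.8] [ 556.1 -301.5  194.9] (array([ 578.2, -270.2]), array([62.6, 21. ]), 65.8)
tips 64 [ 574.8 -276.8  149.8] [ 566.3 -291.3  141.7] (array([ 579.6, -270.7]), array([40.7, 12.2]), 63.2)
rim (array([ 580.6, -269. ]), array([68.1, 40.7]), 63.6)
```

Emit:
{"op": "jog_arm", "data": {"series": [[[0, 0, 0], [20, 1.5, 0.5], -0.45], [[0, 0, 0], [35, 0, 0], -0.45], [[0, 0, 0], [15, 0, 0], -0.45], [[0, 0, 0], [10, 0, 0], -0.45], [[0, 0, 0], [0, 0, 0], -0.45]]}}

```text
clock: 25.35
eef_pos: [581.8, -270.0, 154.6]
tool_rot: [-3.077, 1.57, 2.744]
force: [0.4, 1.1, -1.2]
width: 62.0
```

Emit:
{"op": "jog_arm", "data": {"series": [[[0, 0, 0], [12, 0, 0], -0.45], [[0, 0, 0], [12, 0, 0], -0.45], [[0, 0, 0], [12, 0, 0], -0.45], [[0, 0, 0], [4, 0, 0], -0.45], [[0, 0, 0], [0, 0, 0], -0.45], [[0, 0, 0], [0, 0, 0], -0.45]]}}

```text
clock: 26.1
eef_pos: [582.1, -270.1, 115.0]
tool_rot: [0.05, 1.57, -0.413]
force: [-0.2, -0.4, -1.2]
width: 61.9
```

```bash
python3 -c "
from h import *
st()"
```

```text
t 26.1 p [ 582.1 -270.1  115. ] yawy 63.49 tilt [ 0.04 -0.02] w 61.89 F [-0.15 -0.4  -1.18] T [-0.04 -0.02  0.01] q [ 0.36  0.79  0.06  1.66 -0.07  0.7   1.56]
```

Emit:
{"op": "jog_arm", "data": {"series": [[[0, 0, 0], [3, 0, 0], -0.45], [[0, 0, 0], [3, 0, 0], -0.45], [[0, 0, 0], [2, 0, 0], -0.45], [[0, 0, 0], [0, 0, 0], -0.45]]}}

```text
clock: 26.6
eef_pos: [581.7, -269.9, 106.4]
tool_rot: [-3.118, 1.57, 2.702]
force: [-0.6, 0.0, -1.2]
width: 62.1
```

```bash
python3 -c "
from h import *
st()"
```

```text
t 26.6 p [ 581.7 -269.9  106.4] yawy 63.49 tilt [-0.02  0.01] w 62.12 F [-0.62  0.03 -1.17] T [-0.   -0.01  0.01] q [ 0.36  0.8   0.06  1.66 -0.07  0.68  1.56]
```

Emit:
{"op": "jog_arm", "data": {"series": [[[0, 0, 0], [1, 0, 0], -0.45], [[0, 0, 0], [1, 0, 0], -0.45], [[0, 0, 0], [0, 0, 0], -0.45]]}}

```text
clock: 26.98
eef_pos: [581.9, -270.0, 104.7]
tool_rot: [0.197, 1.571, -0.266]
force: [-0.8, -0.1, -1.8]
width: 62.1
```

```bash
python3 -c "
from h import *
st()"
```

```text
t 26.98 p [ 581.9 -270.   104.7] yawy 63.49 tilt [ 0.01 -0.  ] w 62.09 F [-0.84 -0.11 -1.77] T [-0.02 -0.    0.  ] q [ 0.36  0.8   0.06  1.66 -0.07  0.68  1.56]
```

Emit:
{"op": "jog_arm", "data": {"series": [[[0, 0, 0], [1, 0, 0], -0.45], [[0, 0, 0], [1, 0, 0], -0.45], [[0, 0, 0], [0, 0, 0], -0.45]]}}

```text
clock: 27.35
eef_pos: [582.0, -270.1, 104.6]
tool_rot: [0.189, 1.57, -0.273]
force: [-3.5, 1.6, 10.5]
width: 61.9
```

```bash
python3 -c "
from h import *
st()"
```

```text
t 27.35 p [ 582.  -270.1  104.6] yawy 63.48 tilt [ 0.05 -0.01] w 61.94 F [-3.46  1.63 10.49] T [0.33 0.69 0.04] q [ 0.36  0.8   0.06  1.66 -0.07  0.68  1.56]
```

Emit:
{"op": "jog_arm", "data": {"series": [[[0, 0, 0], [1, 0, 0], -0.45], [[0, 0, 0], [0, 0, 0], -0.45], [[0, 0, 0], [0, 0, 0], -0.45]]}}

```text
clock: 27.72
eef_pos: [582.4, -270.3, 104.3]
tool_rot: [0.122, 1.569, -0.341]
force: [-4.1, 1.0, 14.7]
width: 62.1
```

```bash
python3 -c "
from m import *
st()
d,w=cloud('side')
m=near(w,[580,-268],45,66,80);print('bars',m.sum(),w[m].mean(0).round(1),np.percentile(w[m][:,2],[5,50,95]))
m=near(w,[580,-268],45,56,64);print('rim',m.sum(),w[m].mean(0).round(1))
"
```

```text
t 27.73 p [ 582.4 -270.3  104.3] yawy 63.48 tilt [ 0.11 -0.04] w 62.12 F [-4.13  1.05 14.75] T [0.44 0.78 0.01] q [ 0.36  0.8   0.06  1.66 -0.07  0.68  1.56]
bars 254 [ 577.1 -265.    73.1] [68.01386284 73.65884785 76.73385378]
rim 271 [ 568.6 -272.3   61.1]
```

Emit:
{"op": "jog_arm", "data": {"series": [[[0, 0, 0], [-1.5, 0, 0], -0.45], [[0, 0, 0], [-0.5, 0, 0], -0.48], [[0, 0, 0], [0, 0, 0], -0.52], [[0, 0, 0], [0, 0, 0], -0.65], [[0, 0, 0], [0, 0, 0], -0.85], [[0, 0, 0], [0, 0, 0], -1], [[0, 0, 0], [0, 0, 0], -1], [[0, 0, 0], [0, 0, 0], -1]]}}

```text
clock: 28.78
eef_pos: [581.8, -270.0, 103.7]
tool_rot: [-2.678, 1.571, -3.141]
force: [0.7, 0.4, -0.4]
width: 85.9
```

Emit:
{"op": "jog_arm", "data": {"series": [[[0, 0, 0], [-10, 0, 0], -1], [[0, 0, 0], [-20, 0, 0], -1], [[0, 0, 0], [-40, 0, 0], -1], [[0, 0, 0], [-40, 0, 0], -1], [[0, 0, 0], [-20, 0, 0], -1], [[0, 0, 0], [0, -40, 40], -1], [[0, 0, 0], [0, -40, 40], -1], [[0, 0, 0], [0, -30, 30], -1]]}}

```text
clock: 29.78
eef_pos: [631.2, -420.3, 234.8]
tool_rot: [-0.685, 1.569, -1.149]
force: [0.3, 0.7, -1.1]
width: 85.3
```

```bash
python3 - <<'E'
from m import *
st()
for n in('top','side'):
    d,w=cloud(n);save(d,n+'Z.png')
    m=near(w,[580,-268],60,115,130);p=w[m]
    c,lab,cen=cv2.kmeans(p.astype(np.float32),2,None,(3,50,.01),5,cv2.KMEANS_PP_CENTERS)
    print(n,' handles',m.sum(),cen.round(1),'mid',cen.mean(0).round(1),'dist',np.linalg.norm(cen[0]-cen[1]))
    m=near(w,[580,-268],60,66,78);print(' bars',m.sum(),np.nanmean(w[m],0).round(1),rect(m,w))
    I=d['img'].astype(int).sum(-1); m=near(w,[600,-22],45,84,98)&(I<(190 if n=='side' else 300)); q=w[m]
    print(' ring',m.sum(),q.mean(0).round(1),q.min(0).round(1),q.max(0).round(1))
    A=np.c_[q[:,:2]-q[:,:2].mean(0),np.ones(len(q))];print(' slope',np.linalg.lstsq(A,q[:,2],rcond=None)[0].round(3))
a=cv2.imread('pics/topZ.png')[...,::-1].astype(int)
E
```

```text
t 29.77 p [ 631.2 -420.3  234.8] yawy 63.41 tilt [ 0.05 -0.1 ] w 85.34 F [ 0.34  0.72 -1.14] T [-0.02 -0.01 -0.03] q [ 0.52  0.82  0.07  1.18 -0.06  1.14  1.7 ]
top  handles 72 [[ 568.6 -293.1  119.8]
 [ 594.5 -240.4  120.6]] mid [ 581.6 -266.8  120.2] dist 58.73193
 bars 315 [ 579.4 -269.4   72.9] (array([ 582.5, -266. ]), array([61.8, 22.6]), 63.3)
 ring 160 [603.9 -20.9  92.1] [580.2 -40.6  85.5] [633.4  -1.6  97.9]
 slope [-7.0000e-03  1.3000e-02  9.2073e+01]
side  handles 125 [[ 567.  -296.6  120.6]
 [ 593.7 -244.4  120.6]] mid [ 580.4 -270.5  120.6] dist 58.563263
 bars 357 [ 580.7 -265.4   73.6] (array([ 581.2, -269.4]), array([65.2, 22.8]), 62.6)
 ring 184 [604.9 -31.1  92. ] [578.4 -45.4  85.5] [632.1  -4.5  97.4]
 slope [1.6000e-02 1.5000e-02 9.1965e+01]
```

Emit:
{"op": "jog_arm", "data": {"series": [[[0, 0, 0], [0, 0, 0], -1], [[0, 0, 0], [0, 0, 0], -1], [[0, 0, 0], [0, 0, 0], -1], [[0, 0, 0], [0, 0, 0], -1]]}}

```text
clock: 30.38
eef_pos: [631.4, -416.7, 234.1]
tool_rot: [0.76, 1.57, 0.298]
force: [-0.2, 0.1, -0.7]
width: 85.7
```

```bash
python3 -c "
from h import *
st(); print(finish_job())"
```

```text
t 30.38 p [ 631.4 -416.7  234.1] yawy 63.54 tilt [0.02 0.01] w 85.66 F [-0.15  0.12 -0.71] T [ 0.01  0.04 -0.03] q [ 0.51  0.82  0.07  1.18 -0.06  1.14  1.7 ]
the job is handed in; nothing more can be done
None
```

The ring is fitted in the groove, the pliers are back in their stand, and the job was handed in at 30.4 s. I got no verdict back.

**What I did:** I took the pliers by the handles and put both tips in the eyes. I squeezed about 31 mm (roughly 0.71 rad by the given ratio) and carried the ring over the shaft without touching it. The washer was first felt at a height that fits a hidden part of about 7 mm. I pressed it with about 10 N, up to about 11 N while closing (4 to 5 mm down). The ring was let close while the pliers followed the eyes outwards. Then I drew the tips out, hung the pliers up and backed away.

**Last checks (cameras and forces):**
- **Ring:** it measured closed (eyes about 24.5 mm apart against 24), flat to about 0.02 rad, and level with the top of the groove. Its back is about 18.4 mm from the shaft axis.
- **Pliers:** they hang upright within about 1 mm of where they started, and the gripper is clear of everything.

**Not confirmed or in disagreement:**
- How far the washer is held down was only worked out from the ring's height (about 2 mm), not measured.
- The two cameras disagreed by 2 to 4 mm in y. I used relative measurements and touch for the fine positions.
- I did not re-measure the other things on the bench; nothing in the forces suggested they were touched.

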